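# Fetch the grease tin from behind the spray cans

## Robot

A 6-joint arm with a two-finger parallel gripper is mounted at the origin on the work surface. World frame = base frame: x ahead of the robot, y to its left, z up, the work surface at z = 0. Lengths are in m, angles in degrees, forces in N, time in s.
With the tool pointing down it reaches from about 0.25 to 0.725 m from the base axis. Payload 9.7 kg.
Tool frame: the origin (TCP) lies at the very end of the fingers, on their centre line; the grasp point (between the pads) lies 19 mm behind it; z points along the fingers, y is the direction in which the jaws open and shut (so a half turn about z gives the same grasp; the last joint's range is limited). The gripper opens to 85 mm and grips with 20 to 120 N. Pads are 22 mm wide; open, the fingers measure 114 mm over their backs; the gripper's body (76 mm by 85 mm) begins 54 mm behind the grasp point. The pads swing forward as they close: fully open they stand 13 mm farther back than shut.
Start: joints at [73.797, 4.979, 10.078, 95.1, 0, 90], TCP at [0.153, 0.528, 0.231] pointing down, gripper open.
Joint ranges: [-179.16, 179.16], [-48.56, 103.87], [-65.8, 70.77], [-126.05, 130.52], [-82.76, 87.17], [-180, 180]. Speed limits (degrees/s): [127.2, 127.2, 147.25, 180, 180, 180].

## Interface

Orientations are given as [roll, pitch, yaw] about the fixed x, y, z axes, in that order (R = Rz(yaw) Ry(pitch) Rx(roll)).
In Python, from workcell import bot gives the robot as it stands.
- The arm moves only by the shell command python3 -m pendant 'ROWS' [FORCE]. ROWS is JSON, a list that holds one entry, the list of rows, each a list of 7 numbers: the shift along the tool's x, y, z in cm, then the turn, a rotation vector about the tool's x, y, z in rad, then the opening in per cent of the stroke, from 0 (shut) to 100 (fully open). In form: [[[dx, dy, dz, ax, ay, az, gripper], ...]]. A call has 1 to 5 rows; each row shifts and turns the pose as measured when the row begins, along the tool's axes as they then stand; what a row does not reach is not made up. A row lasts 1/12 s, in which the tool goes at most 41.7 mm and 7.16 degrees, less where a joint would pass 70% of its speed; a pose out of reach is approached as far as the arm can. A call with a gripper value outside its range is refused whole. The fingers move at their own pace and stop on an object; FORCE is the grip in N (left out, the last holds). Time passes only in rows, so rows that do not move let the fingers close. It gives the time, the measured TCP pose, the force and the opening at its end, in the units of the state.
- bot.get_obs(): the state, without advancing time (a new reading comes with each control period).
- bot.camera(name): name is "side" or "top"; returns the picture (420x560x3 uint8, red, green, blue); there is no depth.
- bot.get_calibration(name): a dict with "intrinsics" (3x3 intrinsics, pixels), "pose" (4x4, takes a point from camera to world coordinates). Camera axes: x right, y down, z forward; pixel columns grow to the right and rows downward; lengths in m; the calibration is good to about 2 mm. A picture is of the moment at which its call begins. get_calibration takes no time and is no camera call.
- bot.job_done(): hands the job in, once; it reports no verdict.
Trained networks look in the newest picture that a camera, given by its name, has taken for a name from the list of things; names that differ only in an ending like _2 or _b are one class to them, and where a whole thing is asked for, a point or a joint stands for the part that bears it (a point fixed in the world has none). Each returns a list of dicts, best first, with "confidence" (0 to 1); they miss things now and then, are a little off and sometimes report something else, mostly with a low value. They report only what shows in the picture. A call takes as long as a camera call.
- bot.masks_of(camera, thing): "pixels" (420x560 bool, what is visible of it) and "extent" ([left, top, right, bottom] in pixels, round what is visible of it).
- bot.mark_of(camera, thing): "uv" ([column, row] in pixels: a listed point, or the origin of a listed thing).
The state is a dict: "time": time; "q": joint angles; "qd": joint speeds; "joint_efforts": joint torques, N m; "ee_pos": TCP position; "tcp_rot": TCP orientation; "wrist_force": force on the tool from outside, world axes, zero at the start; "torque": the same for the moment, N m; "opening": finger opening in m.
Only numpy, scipy, OpenCV 4.12 (cv2) and the standard library are available. Lean on these libraries where they do the work, as an engineer would, in place of code of your own. Each camera call takes 0.05 s, during which the arm holds its last target. There are 200 camera calls.

## Task

The grease tin with the green lid is boxed in by three spray cans at the back of the drip tray, too tight to get a grip on it. Move all three cans out of the way onto the black rubber bench mat, then stand the tin in the empty half of the orange kitting tray, and when it is there put each can back upright on the very ring it came from. Set things down rather than dropping them, knock nothing over, and leave the oil bottle, the gear and the brush where they are.

Things in the scene. Friction and masses are not known exactly. Their poses are not given: they have to be found in the camera images.
- can_red: red aerosol can with a red cap and a pale band, loose, standing upright: body 52 mm in diameter up to 116 mm, cap 44 mm in diameter from there to 150 mm, about 0.17 kg. Grip it by the cap. Origin: centre of the underside, z up.
- can_blue: blue aerosol can with a blue cap and a pale band, loose, standing upright: body 52 mm in diameter up to 116 mm, cap 44 mm in diameter from there to 150 mm, about 0.17 kg. Grip it by the cap. Origin: centre of the underside, z up.
- can_yellow: yellow aerosol can with a yellow cap and a pale band, loose, standing upright: body 52 mm in diameter up to 116 mm, cap 44 mm in diameter from there to 150 mm, about 0.17 kg. Grip it by the cap. Origin: centre of the underside, z up.
- grease_tin: grease tin, loose: upright steel cylinder with green lid, 60 mm in diameter, 40 mm high, about 0.16 kg. With the cans in place 4 mm separates it from each. Origin: centre of the underside, z up.
- drip_tray: grey drip tray with a dark liner, fixed: 190 mm (its x) by 230 mm (its y), floor 3 mm thick, rim 16 mm high. Origin: centre of the underside. Three white painted rings, 60 mm in outer diameter, at (-30, 0), (15.5, 58) and (15.5, -58) mm in its frame mark where the cans stand; which can stands on which ring changes, and each has to return to the ring it started on. The tin starts at (30, 0) mm. At the start the things in it stand on the floor.
- bench_mat: black rubber mat, fixed, flat: 280 mm (its x) by 140 mm (its y), 4 mm thick; the side area for the cans. Origin: centre of the underside.
- kit_tray: orange kitting tray, fixed: 280 mm (its x) by 150 mm (its y), rim and divider 12 mm high and 4 mm thick, floor 4 mm thick. Origin: centre of the underside. A divider at its x = 0 splits it into two halves, each 134 by 142 mm inside; the half on its -x side (nearer the robot), centred at (-69, 0) mm, is empty and is for the tin; the other holds the gear and the brush.
- oil_bottle: small amber dropper bottle with black cap, loose, 28 mm in diameter, 62 mm high, in the corner of the drip tray at about (72, -92) mm in its frame; not to be disturbed. Origin: centre of the underside.
- gear: white plastic gear lying flat in the kitting tray, loose, 51 mm in diameter, 16 mm high; not to be disturbed. Origin: centre of the underside.
- brush: small grease brush lying in the kitting tray, loose, 107 mm long, 14 mm wide, 8 mm high; not to be disturbed. Origin: underside, near its middle.

How it is judged:
By the outcome, as a careful person would: the job done as asked, in the order asked, and still so for the second after the job is handed in, with the robot touching nothing.
It also fails if it takes over 144 s, if anything falls off the work surface, if the arm or the gripper's body presses on something with over 40 N, if the wrist force passes 120 N, or if a joint passes its speed limit or range.

## Working session

There is one attempt and no reset: what is moved stays moved. The work goes in short steps, Python scripts to look and compute and a shell command to move; the robot and the scene stay as the last step left them, time stands still between calls to the robot, and variables do not carry over. Pictures are saved under pics/ and viewed, about 12 in all and at most 16, crops included, and the job is handed in when it is done.

```bash
mkdir -p pics; ls
python3 - <<'E'
from workcell import bot
import cv2,numpy as np
o=bot.get_obs()
print({k:np.round(v,3).tolist() for k,v in o.items()})
for n in("top","side"):
    im=bot.camera(n); cv2.imwrite(f"pics/{n}0.png",im[:,:,::-1])
    c=bot.get_calibration(n); print(n,np.round(c["intrinsics"],1).tolist(),np.round(c["pose"],3).tolist())
    for t in "can_red can_blue can_yellow grease_tin drip_tray bench_mat kit_tray oil_bottle gear brush".split():
        m=bot.mark_of(n,t); k=bot.masks_of(n,t)
        print(t,[(np.round(d["uv"],1).tolist(),round(d["confidence"],2)) for d in m[:2]],[(np.round(d["extent"]).tolist(),round(d["confidence"],2)) for d in k[:2]])
E
```

```text
pics
{'time': 0.0, 'q': [73.795, 5.012, 10.035, 95.101, 0.001, 89.999], 'qd': [0.004, -0.08, -0.037, -0.024, 0.027, 0.087], 'joint_efforts': [0.0, -52.039, 46.48, 0.016, 0.0, -0.0], 'ee_pos': [0.153, 0.528, 0.231], 'tcp_rot': [-179.923, -0.001, 163.796], 'wrist_force': [0.373, -0.177, -0.019], 'torque': [0.005, 0.002, 0.027], 'opening': 0.085}
top [[527.6, 0.0, 279.4], [0.0, 527.6, 209.0], [0.0, 0.0, 1.0]] [[-0.015, -0.998, 0.055, 0.505], [-1.0, 0.015, -0.017, 0.02], [0.016, -0.055, -0.998, 1.313], [0.0, 0.0, 0.0, 1.0]]
can_red [([253.5, 213.3], 0.74)] [([239.0, 198.0, 264.0, 226.0], 0.6)]
can_blue [([267.7, 238.2], 0.59)] [([258.0, 224.0, 282.0, 249.0], 0.78)]
can_yellow [([297.2, 225.5], 0.85)] [([286.0, 212.0, 307.0, 242.0], 0.91)]
grease_tin [([276.0, 215.7], 0.57)] [([264.0, 201.0, 290.0, 227.0], 0.66)]
drip_tray [([270.3, 228.7], 0.79)] []
bench_mat [([411.8, 241.8], 0.73)] [([383.0, 184.0, 444.0, 304.0], 0.72)]
kit_tray [([149.2, 236.7], 0.62)] [([117.0, 176.0, 184.0, 295.0], 0.87)]
oil_bottle [([313.2, 208.4], 0.67), ([273.7, 215.8], 0.19)] [([309.0, 202.0, 326.0, 214.0], 0.5
[... 440 characters left out ...]
0, 186.0, 330.0, 255.0], 0.91)]
can_yellow [([306.6, 224.9], 0.86)] [([297.0, 169.0, 324.0, 214.0], 0.64)]
grease_tin [([290.7, 236.6], 0.75), ([234.8, 363.9], 0.3)] [([297.0, 216.0, 302.0, 239.0], 0.51)]
drip_tray [([301.6, 238.1], 0.85), ([290.2, 233.5], 0.32)] [([237.0, 205.0, 363.0, 292.0], 0.89)]
bench_mat [([338.0, 151.3], 0.75)] [([284.0, 135.0, 394.0, 172.0], 0.63)]
kit_tray [([271.4, 359.1], 0.76)] [([186.0, 310.0, 360.0, 412.0], 0.59)]
oil_bottle [([292.5, 203.7], 0.6)] [([285.0, 182.0, 297.0, 204.0], 0.74), ([220.0, 324.0, 270.0, 343.0], 0.68)]
gear [([232.7, 364.1], 0.97)] [([217.0, 351.0, 248.0, 378.0], 0.84)]
brush [([241.6, 335.0], 0.75)] [([217.0, 326.0, 272.0, 343.0], 0.77)]
```

```bash
python3 - <<'E'
import cv2
a=cv2.imread("pics/top0.png")[150:330,90:470]; cv2.imwrite("pics/top0c.png",cv2.resize(a,None,fx=2.1,fy=2.1,interpolation=cv2.INTER_CUBIC))
a=cv2.imread("pics/side0.png")[110:420,150:430];cv2.imwrite("pics/side0c.png",cv2.resize(a,None,fx=1.9,fy=1.9,interpolation=cv2.INTER_CUBIC))
E
cat > h.py <<'E'
from workcell import bot
import numpy as np, cv2
def proj(n,P):
    c=bot.get_calibration(n);T=np.linalg.inv(c["pose"]);P=np.atleast_2d(P)@T[:3,:3].T+T[:3,3];p=P@c["intrinsics"].T
    return p[:,:2]/p[:,2:]
def ray(n,uv,z):
    c=bot.get_calibration(n);T=c["pose"];d=T[:3,:3]@np.linalg.inv(c["intrinsics"])@[uv[0],uv[1],1.]
    return T[:3,3]+d*(z-T[2,3])/d[2]
E
python3 - <<'E'
from h import *
M={"can_red":(253.5,213.3,285,254.5,.003),"can_blue":(267.7,238.2,313.4,241.1,.003),"can_yellow":(297.2,225.5,306.6,224.9,.003),"grease_tin":(276,215.7,290.7,236.6,.003),"drip":(270.3,228.7,301.6,238.1,0),"mat":(411.8,241.8,338,151.3,0),"kit":(149.2,236.7,271.4,359.1,0),"oil":(313.2,208.4,292.5,203.7,.003),"gear":(137.7,209.9,232.7,364.1,.004)}
for k,v in M.items(): print(k,ray("top",v[:2],v[4]).round(3),ray("side",v[2:4],v[4]).round(3))
E
```

```text
can_red [0.568 0.063 0.003] [0.555 0.075 0.003]
can_blue [0.505 0.028 0.003] [0.503 0.022 0.003]
can_yellow [ 0.536 -0.045  0.003] [ 0.527 -0.025  0.003]
grease_tin [0.561 0.007 0.003] [0.555 0.02  0.003]
drip [0.529 0.022 0.   ] [0.531 0.016 0.   ]
mat [ 0.491 -0.331  0.   ] [ 0.499 -0.327  0.   ]
kit [0.513 0.322 0.   ] [ 0.524  0.329 -0.   ]
oil [ 0.578 -0.086  0.003] [ 0.574 -0.09   0.003]
gear [0.58  0.349 0.004] [0.589 0.357 0.004]
```

View pics/top0c.png

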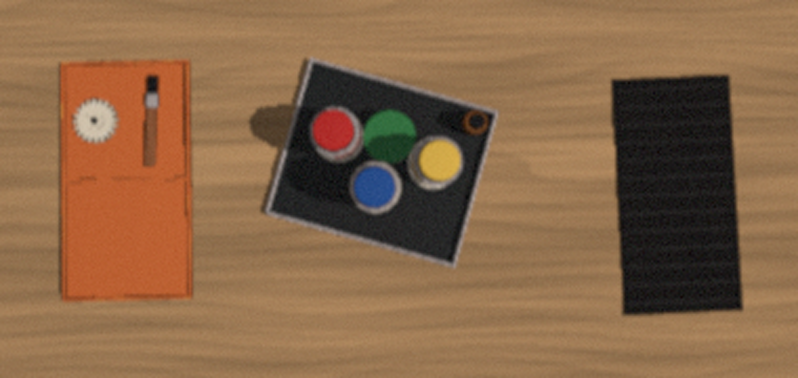

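View pics/side0c.png

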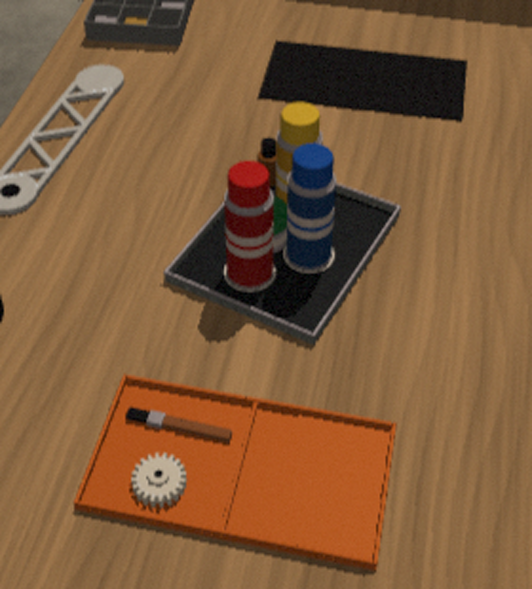

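Two pictures viewed. In the top crop, red is at (335,130), blue at (375,187), yellow at (440,160), the tin at (390,135) and the oil bottle at (476,122). The drip tray corners are (308,60), (494,112), (454,264) and (267,212). The side view shows the same layout: blue on the ring nearest the robot, red on the +y ring and yellow on the -y ring. Next I'll measure the poses more precisely.

```bash
cat >> h.py <<'E'
from scipy.optimize import least_squares
def hue(n,im,lo,hi,box,smin=110,vmin=60):
    h=cv2.cvtColor(im,cv2.COLOR_RGB2HSV); m=cv2.inRange(h,(lo,smin,vmin),(hi,255,255))
    if lo==0: m|=cv2.inRange(h,(174,smin,vmin),(180,255,255))
    k=np.zeros_like(m);x0,y0,x1,y1=box;k[y0:y1,x0:x1]=m[y0:y1,x0:x1]
    n_,l,s,c=cv2.connectedComponentsWithStats(k); i=1+np.argmax(s[1:,4]); return s[i],c[i],(l==i)
def todo(x,y,z,yaw=None):
    o=bot.get_obs(); r,p,w=np.radians(o["tcp_rot"])
    from scipy.spatial.transform import Rotation as R
    A=R.from_euler("xyz",[r,p,w]); d=A.inv().apply(np.array([x,y,z])-o["ee_pos"])*100
    e=(A.inv()*R.from_euler("xyz",[180,0,yaw if yaw is not None else np.degrees(w)],degrees=True)).as_rotvec()
    print("t",round(o["time"],2),"tcp",o["ee_pos"].round(4),"rpy",np.round(o["tcp_rot"],1),"F",o["wrist_force"].round(1),"op",round(o["opening"],4),"| todo cm",d.round(2),"rad",e.round(3))
E
python3 - <<'E'
from h import *
ring={"red":(15.5,58),"blue":(-30,0),"yellow":(15.5,-58)}
cr={"red":(0,8),"blue":(100,125),"yellow":(20,34)}
im=bot.camera("top"); C={}
for k,(a,b) in cr.items():
    s,c,m=hue("top",im,a,b,(225,190,330,260)); C[k]=ray("top",c,.15); print(k,s,c.round(1),C[k].round(4))
s,c,m=hue("top",im,40,85,(250,190,300,240),60,20);print("tin px",s,c.round(1),ray("top",c,.043).round(4))
# tray corners (rim top z=.016)
cor=[(308,60),(494,112),(454,264),(267,212)]; tr=[(95,115),(95,-115),(-95,-115),(-95,115)]
W=[ray("top",(90+u/2.1,150+v/2.1),.016)[:2] for u,v in cor]; 
def fit(src,dst):
    f=lambda p:((np.array([[np.cos(p[2]),-np.sin(p[2])],[np.sin(p[2]),np.cos(p[2])]])@np.array(src).T).T/1000+p[:2]-dst).ravel()
    r=least_squares(f,[.53,.02,-.27]);print("pose",r.x.round(4),np.degrees(r.x[2]).round(2),"res mm",(r.fun*1000).round(1));return r.x
print("corners");p1=fit(tr,np.array(W))
print("cans");p2=fit([ring[k] for k in ring],np.array([C[k][:2] for k in ring]))
for p in(p1,p2):
    R=np.array([[np.cos(p[2]),-np.sin(p[2])],[np.sin(p[2]),np.cos(p[2])]])
    for k,v in {**ring,"tin":(30,0)}.items(): print(k,(R@np.array(v)/1000+p[:2]).round(4))
for nm,cor,sz in(("mat",[(612,80),(728,76),(742,308),(624,313)],(280,140,.004)),("kit",[(60,63),(189,61),(191,297),(62,299)],(280,150,.012))):
    a,b=sz[0]/2,sz[1]/2
    print(nm);fit([(a,b),(a,-b),(-a,-b),(-a,b)],np.array([ray("top",(90+u/2.1,150+v/2.1),sz[2])[:2] for u,v in cor]))
E
```

```text
red [239 202  20  20 314] [248.2 211.6] [0.5645 0.0696 0.15  ]
blue [259 230  19  19 284] [267.7 238.5] [0.5045 0.0273 0.15  ]
yellow [289 217  20  19 307] [298.6 226. ] [ 0.531  -0.0411  0.15  ]
tin px [263 201  26  28 540] [275.  214.1] [0.5629 0.0096 0.043 ]
corners
pose [ 0.5326  0.0189 -0.2821] -16.17 res mm [ 2.5  0.2  2.9 -3.1 -2.8 -0.5 -2.6  3.4]
cans
pose [ 0.533   0.0187 -0.2935] -16.82 res mm [ 0.2  0.2 -0.2  0.   0.  -0.2]
red [0.5636 0.0702]
blue [0.5038 0.0272]
yellow [ 0.5313 -0.0412]
tin [0.5614 0.0105]
red [0.5646 0.0697]
blue [0.5043 0.0274]
yellow [ 0.5311 -0.0413]
tin [0.5617 0.01  ]
mat
pose [ 0.4898 -0.3307  0.026 ] 1.49 res mm [ 2.1  0.5  2.9 -0.6 -2.4 -0.1 -2.6  0.2]
kit
pose [0.5166 0.3174 0.0051] 0.29 res mm [ 2.  -0.7  2.5  0.3 -1.7 -0.2 -2.7  0.5]
```

```bash
python3 -c "
from h import *
todo(.5311,-.0413,.231,163.2)"
```

```text
t 2.15 tcp [0.1535 0.5281 0.2313] rpy [-180.     0.   163.8] F [-0.5 -0.2  1. ] op 0.0856 | todo cm [-5.215e+01 -4.414e+01  3.000e-02] rad [-0.    0.    0.01]
```

```bash
r='[[[-2.6,-2.2,0,0,0,0,100]]]'
python3 -m pendant '[[[-2.6,-2.2,0,0,0,0,100],[-2.6,-2.2,0,0,0,0,100],[-2.6,-2.2,0,0,0,0,100],[-2.6,-2.2,0,0,0,0,100],[-2.6,-2.2,0,0,0,0,100]]]'
python3 -m pendant '[[[-2.6,-2.2,0,0,0,0,100],[-2.6,-2.2,0,0,0,0,100],[-2.6,-2.2,0,0,0,0,100],[-2.6,-2.2,0,0,0,0,100],[-2.6,-2.2,0,0,0,0,100]]]'
python3 -m pendant '[[[-2.6,-2.2,0,0,0,0,100],[-2.6,-2.2,0,0,0,0,100],[-2.6,-2.2,0,0,0,0,100],[-2.6,-2.2,0,0,0,0,100],[-2.6,-2.2,0,0,0,0,100]]]'
python3 -c "
from h import *
todo(.5311,-.0413,.231,163.2)"
```

```text
time: 2.57
ee_pos: [0.2474, 0.3856, 0.2287]
tcp_rot: [-179.9, -0.1, 164.3]
wrist_force: [0.2, -0.6, 0.3]
opening: 0.0856
time: 2.98
ee_pos: [0.3454, 0.2372, 0.2294]
tcp_rot: [180.0, 0.0, 164.4]
wrist_force: [0.6, 0.4, 0.1]
opening: 0.0855
time: 3.4
ee_pos: [0.4443, 0.0879, 0.2309]
tcp_rot: [179.8, 0.2, 164.4]
wrist_force: [0.6, 1.4, -1.1]
opening: 0.0856
t 3.4 tcp [0.4443 0.0879 0.2309] rpy [179.8   0.2 164.4] F [ 0.6  1.4 -1.1] op 0.0856 | todo cm [-11.83 -10.12  -0.  ] rad [0.003 0.004 0.021]
```

```bash
python3 -m pendant '[[[-2.6,-2.2,0,0,0,0.01,100],[-2.6,-2.2,0,0,0,0.01,100],[-2.6,-2.2,0,0,0,0,100],[-2.2,-1.9,0,0,0,0,100],[-1.0,-0.9,0,0,0,0,100]]]' >/dev/null
python3 -m pendant '[[[-0.5,-0.4,0,0,0,0,100],[0,0,0,0,0,0,100]]]' >/dev/null
python3 -c "
from h import *
todo(.5311,-.0413,.122,163.2)"
```

```text
t 3.98 tcp [ 0.5323 -0.0521  0.2302] rpy [179.8   0.3 162.8] F [-0.2  1.3 -0.5] op 0.0856 | todo cm [ 0.49  0.96 10.82] rad [ 0.003  0.005 -0.007]
```

```bash
python3 -m pendant '[[[0.3,0.5,1.5,0,0.005,0,100],[0.2,0.4,1.5,0,0,0,100],[0,0,1.5,0,0,0,100],[0,0,1.0,0,0,0,100],[0,0,0.5,0,0,0,100]]]' >/dev/null
python3 -c "
from h import *
todo(.5311,-.0413,.122,163.2)"
```

```text
t 4.4 tcp [ 0.5295 -0.038   0.1702] rpy [1.797e+02 1.000e-01 1.629e+02] F [ 0.7 -0.2  0.2] op 0.0854 | todo cm [-0.24 -0.29  4.82] rad [ 0.005  0.003 -0.005]
```

```bash
python3 -m pendant '[[[-0.2,-0.2,1.4,0.005,0,0,100],[0,0,1.4,0,0,0,100],[0,0,1.2,0,0,0,100],[0,0,0.4,0,0,0,100],[0,0,0,0,0,0,100]]]' >/dev/null
python3 -c "
from h import *
todo(.5311,-.0413,.122,163.2)"
```

```text
t 4.82 tcp [ 0.53   -0.0377  0.1252] rpy [180.    0.2 163.1] F [-0.  -0.6  0.2] op 0.0856 | todo cm [-0.21 -0.31  0.32] rad [ 0.     0.004 -0.002]
```

```bash
python3 -m pendant '[[[-0.3,-0.4,0.4,0,0.004,0,100],[0,0,0,0,0,0,100]]]' >/dev/null
python3 -c "
from h import *
todo(.5311,-.0413,.122,163.2)"
```

```text
t 4.98 tcp [ 0.532  -0.0423  0.1219] rpy [180.    0.  163.2] F [ 0.9 -0.4 -0.7] op 0.0853 | todo cm [ 0.11  0.07 -0.01] rad [ 0.     0.    -0.001]
```

Good. Close with 40 N and watch.

```bash
python3 -m pendant '[[[0,0,0,0,0,0,45],[0,0,0,0,0,0,40],[0,0,0,0,0,0,30],[0,0,0,0,0,0,30],[0,0,0,0,0,0,30]]]' 40
python3 -m pendant '[[[0,0,0,0,0,0,30],[0,0,0,0,0,0,30],[0,0,0,0,0,0,30],[0,0,0,0,0,0,30]]]'
python3 -c "
from h import *
im=bot.camera('side');a=im[130:290,200:400];cv2.imwrite('pics/s1.png',cv2.resize(a[:,:,::-1],None,fx=3,fy=3))
todo(.5311,-.0413,.22,163.2)"
```

```text
time: 5.4
ee_pos: [0.5333, -0.0429, 0.1242]
tcp_rot: [179.9, 0.2, 163.1]
wrist_force: [0.2, 0.9, -1.9]
opening: 0.043
time: 5.73
ee_pos: [0.533, -0.0429, 0.124]
tcp_rot: [179.9, 0.2, 163.1]
wrist_force: [0.3, 0.3, -1.5]
opening: 0.0429
t 5.78 tcp [ 0.533  -0.0429  0.1239] rpy [179.9   0.2 163.1] F [ 0.3  1.  -1.4] op 0.0431 | todo cm [ 0.2   0.1  -9.61] rad [ 0.001  0.003 -0.002]
```

View pics/s1.png

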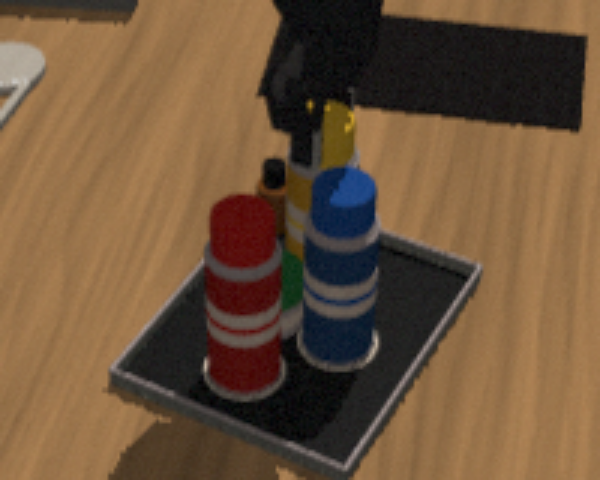

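Viewed 3: the fingers hold the yellow cap at about (330,120), and the neighbouring cans and the tin are untouched. Now lift.

```bash
python3 -m pendant '[[[0,0,-0.6,0,0,0,30],[0,0,-1.5,0,0,0,30],[0,0,-2.2,0,0,0,30],[0,0,-2.2,0,0,0,30],[0,0,-1.5,0,0,0,30]]]'
python3 -m pendant '[[[0,0,-1.0,0,0,0,30],[0,0,-0.5,0,0,0,30]]]' >/dev/null
python3 -c "
from h import *
todo(.402,-.331,.225,163.2)"
```

```text
time: 6.2
ee_pos: [0.5305, -0.0426, 0.2038]
tcp_rot: [-180.0, -0.3, 163.1]
wrist_force: [0.1, -0.6, -1.9]
opening: 0.0428
t 6.37 tcp [ 0.5312 -0.0427  0.223 ] rpy [ 1.800e+02 -1.000e-01  1.631e+02] F [-0.1 -0.5 -1.4] op 0.0429 | todo cm [  3.98 -31.34  -0.19] rad [ 0.    -0.001 -0.002]
```

```bash
python3 -m pendant '[[[0.15,-1.2,0,0,0,0,30],[0.3,-2.5,0,0,0,0,30],[0.3,-2.5,0,0,0,0,30],[0.3,-2.5,0,0,0,0,30],[0.3,-2.5,0,0,0,0,30]]]' >/dev/null
python3 -m pendant '[[[0.3,-2.5,0,0,0,0,30],[0.3,-2.5,0,0,0,0,30],[0.3,-2.5,0,0,0,0,30],[0.3,-2.5,0,0,0,0,30],[0.3,-2.3,0,0,0,0,30]]]' >/dev/null
python3 -c "
from h import *
todo(.402,-.331,.225,163.2)"
```

```text
t 7.2 tcp [ 0.4292 -0.2681  0.2201] rpy [180.   -0.3 163.5] F [ 0.3  0.3 -0.8] op 0.0431 | todo cm [ 0.82 -6.8  -0.49] rad [ 0.001 -0.004  0.006]
```

```bash
python3 -m pendant '[[[0.3,-2.2,0,0,0,0,30],[0.2,-1.7,0,0,0,0,30],[0.1,-1.0,0,0,0,0,30],[0,-0.4,0,0,0,0,30],[0,0,0,0,0,0,30]]]' >/dev/null
python3 -c "
from h import *
todo(.402,-.331,.125,163.2)"
```

```text
t 7.62 tcp [ 0.4019 -0.324   0.2173] rpy [179.9  -0.5 163.2] F [ 1.1 -1.1 -1.4] op 0.0427 | todo cm [-0.29 -0.67  9.22] rad [ 0.001 -0.009 -0.001]
```

```bash
python3 -m pendant '[[[-0.1,-0.3,1.5,0,-0.008,0,30],[-0.1,-0.3,1.8,0,0,0,30],[0,0,1.8,0,0,0,30],[0,0,1.5,0,0,0,30],[0,0,0.9,0,0,0,30]]]' >/dev/null
python3 -m pendant '[[[0,0,0.3,0,0,0,30],[0,0,0,0,0,0,30]]]' >/dev/null
python3 -c "
from h import *
todo(.402,-.331,.125,163.2)"
```

```text
t 8.2 tcp [ 0.4041 -0.3262  0.1363] rpy [179.9   0.  163.4] F [-0.   0.5 -1.6] op 0.043 | todo cm [ 0.06 -0.52  1.13] rad [0.002 0.001 0.004]
```

```bash
python3 -m pendant '[[[0,-0.3,0.5,0,0,0,30],[0,-0.1,0.3,0,0,0,30],[0,0,0.2,0,0,0,30],[0,0,0,0,0,0,30]]]'
python3 -m pendant '[[[0,0,0.25,0,0,0,30],[0,0,0.0,0,0,0,30]]]'
```

```text
time: 8.53
ee_pos: [0.4041, -0.3303, 0.1278]
tcp_rot: [179.9, 0.2, 163.5]
wrist_force: [0.2, -0.7, -2.2]
opening: 0.0432
time: 8.7
ee_pos: [0.4044, -0.3307, 0.1258]
tcp_rot: [180.0, 0.2, 163.5]
wrist_force: [-0.0, 0.3, -1.1]
opening: 0.0427
```

```bash
python3 -m pendant '[[[0,0,0.15,0,0,0,30],[0,0,0.0,0,0,0,30]]]'
python3 -m pendant '[[[0,0,0.15,0,0,0,30],[0,0,0.0,0,0,0,30]]]'
```

```text
time: 8.87
ee_pos: [0.4048, -0.331, 0.1251]
tcp_rot: [180.0, 0.3, 163.5]
wrist_force: [-0.4, 0.6, -1.5]
opening: 0.0427
time: 9.03
ee_pos: [0.4056, -0.3314, 0.1252]
tcp_rot: [-180.0, 0.5, 163.5]
wrist_force: [-0.2, 0.1, -1.6]
opening: 0.0427
```

```bash
python3 -m pendant '[[[-0.1,0,0.35,0,0.008,0,30]]]'
python3 -m pendant '[[[0,0,0.1,0,0,0,30]]]'
```

```text
time: 9.12
ee_pos: [0.4076, -0.3321, 0.1247]
tcp_rot: [-179.9, 0.3, 163.5]
wrist_force: [-4.3, 6.7, 42.7]
opening: 0.0431
time: 9.2
ee_pos: [0.4084, -0.3325, 0.1251]
tcp_rot: [-179.9, 0.4, 163.5]
wrist_force: [0.2, 0.8, -2.1]
opening: 0.0428
```

Contact at 0.125, as calculated. Release by opening slowly, then rise.

```bash
python3 -m pendant '[[[0,0,0,0,0,0,56],[0,0,0,0,0,0,65],[0,0,0,0,0,0,80],[0,0,0,0,0,0,100],[0,0,0,0,0,0,100]]]'
python3 -m pendant '[[[0,0,-0.8,0,0,0,100],[0,0,-2,0,0,0,100],[0,0,-2.5,0,0,0,100],[0,0,-2.5,0,0,0,100],[0,0,-1.5,0,0,0,100]]]'
python3 -c "
from h import *
im=bot.camera('side');a=im[110:290,200:420];cv2.imwrite('pics/s2.png',cv2.resize(a[:,:,::-1],None,fx=3,fy=3))
s,c,m=hue('top',bot.camera('top'),20,34,(360,170,470,330));print(s,ray('top',c,.15).round(4))
todo(.5045,.0274,.22,163.2)"
```

```text
time: 9.62
ee_pos: [0.4083, -0.3326, 0.1245]
tcp_rot: [-179.9, 0.4, 163.5]
wrist_force: [-0.2, 0.0, 0.0]
opening: 0.0853
time: 10.03
ee_pos: [0.4055, -0.3306, 0.2173]
tcp_rot: [179.9, -0.1, 163.5]
wrist_force: [0.2, -0.4, -0.1]
opening: 0.0854
[424 271  15   5  50] [ 0.4245 -0.333   0.15  ]
t 10.13 tcp [ 0.4062 -0.3311  0.218 ] rpy [180.    0.  163.5] F [-0.2  0.1 -0.4] op 0.0852 | todo cm [ 0.77 37.16 -0.2 ] rad [0.    0.    0.005]
```

View pics/s2.png

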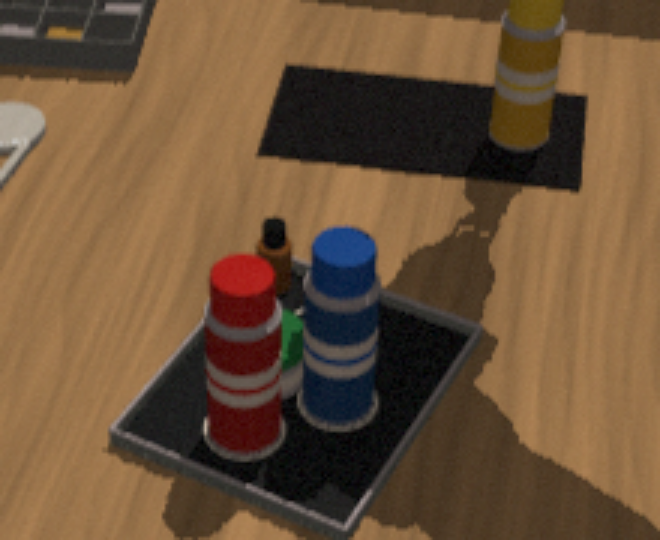

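Viewed 4: the yellow can stands upright on the mat at about (522,80), well inside its edges. Blue, red, the tin and the bottle are undisturbed. Blue is next.

```bash
python3 -m pendant '[[[0.1,2,0,0,0,0,100],[0.1,3,0,0,0,0,100],[0.1,3,0,0,0,0,100],[0.1,3,0,0,0,0,100],[0.1,3,0,0,0,0,100]]]' >/dev/null
python3 -m pendant '[[[0.1,3,0,0,0,0,100],[0,3,0,0,0,0,100],[0,3,0,0,0,0,100],[0,3,0,0,0,0,100],[0,3,0,0,0,0,100]]]' >/dev/null
python3 -m pendant '[[[0,3,0,0,0,0,100],[0,2.5,0,0,0,0,100],[0,1.5,0,0,0,0,100],[0,0.5,0,0,0,0,100],[0,0,0,0,0,0,100]]]' >/dev/null
python3 -c "
from h import *
todo(.5045,.0274,.122,163.2)"
```

```text
t 11.38 tcp [0.5052 0.036  0.2095] rpy [-179.9   -0.6  163.2] F [ 0.5 -0.7  0. ] op 0.0852 | todo cm [-0.27 -0.83  8.75] rad [-0.002 -0.01   0.001]
```

```bash
python3 -m pendant '[[[-0.2,-0.5,0,0,-0.009,0,100],[0,-0.2,0,0,0,0,100]]]' >/dev/null
python3 -c "
from h import *
todo(.5045,.0274,.122,163.2)"
```

```text
t 11.55 tcp [0.5047 0.0276 0.2087] rpy [-1.798e+02 -1.000e-01  1.633e+02] F [-0.1 -0.2 -0.6] op 0.0855 | todo cm [ 0.   -0.    8.67] rad [-0.003 -0.001  0.002]
```

```bash
python3 -m pendant '[[[0,0,1.5,0,0,0,85],[0,0,2,0,0,0,85],[0,0,1.8,0,0,0,85],[0,0,1.5,0,0,0,85],[0,0,0.8,0,0,0,85]]]' >/dev/null
python3 -c "
from h import *
todo(.5045,.0274,.122,163.2)"
```

```text
t 11.97 tcp [0.5046 0.0198 0.133 ] rpy [-179.9    0.3  162.8] F [-0.6 -0.  -0.2] op 0.0727 | todo cm [0.23 0.72 1.09] rad [-0.002  0.005 -0.007]
```

```bash
python3 -m pendant '[[[0.2,0.6,0,0,0.005,-0.006,85],[0,0.1,0,0,0,0,85],[0,0,0,0,0,0,85]]]' >/dev/null
python3 -c "
from h import *
todo(.5045,.0274,.122,163.2)"
```

```text
t 12.22 tcp [0.5035 0.0251 0.1323] rpy [-1.798e+02 -1.000e-01  1.630e+02] F [-0.1 -0.   0.5] op 0.0724 | todo cm [-0.03  0.26  1.03] rad [-0.003 -0.002 -0.004]
```

```bash
python3 -m pendant '[[[0,0.3,0.5,0,0,0,85],[0,0,0.4,0,0,0,85],[0,0,0.1,0,0,0,85],[0,0,0,0,0,0,85]]]' >/dev/null
python3 -c "
from h import *
todo(.5045,.0274,.122,163.2)"
```

```text
t 12.55 tcp [0.5059 0.0282 0.1241] rpy [-1.799e+02  1.000e-01  1.630e+02] F [0.2 0.2 0.1] op 0.0725 | todo cm [ 0.11 -0.12  0.21] rad [-0.002  0.002 -0.004]
```

Good. Grip and lift.

```bash
python3 -m pendant '[[[0,-0.1,0,0,0,0,45],[0,0,0,0,0,0,30],[0,0,0,0,0,0,30],[0,0,0,0,0,0,30],[0,0,0,0,0,0,30]]]' 40
python3 -m pendant '[[[0,0,0,0,0,0,30],[0,0,0,0,0,0,30],[0,0,0,0,0,0,30],[0,0,0,0,0,0,30]]]'
python3 -m pendant '[[[0,0,-0.6,0,0,0,30],[0,0,-1.5,0,0,0,30],[0,0,-2.2,0,0,0,30],[0,0,-2.2,0,0,0,30],[0,0,-1.5,0,0,0,30]]]' >/dev/null
python3 -m pendant '[[[0,0,-1.0,0,0,0,30],[0,0,-0.5,0,0,0,30]]]'
python3 -c "
from h import *
todo(.490,-.331,.225,163.2)"
```

```text
time: 12.97
ee_pos: [0.5058, 0.0273, 0.1247]
tcp_rot: [-179.9, 0.1, 163.0]
wrist_force: [-0.1, -0.8, -1.7]
opening: 0.043
time: 13.3
ee_pos: [0.5057, 0.0273, 0.1247]
tcp_rot: [-179.9, 0.1, 163.0]
wrist_force: [-1.2, -0.5, -0.3]
opening: 0.0429
time: 13.88
ee_pos: [0.5038, 0.0275, 0.2232]
tcp_rot: [-179.8, -0.1, 163.0]
wrist_force: [-0.1, 0.5, -0.9]
opening: 0.043
t 13.88 tcp [0.5038 0.0275 0.2232] rpy [-1.798e+02 -1.000e-01  1.630e+02] F [-0.1  0.5 -0.9] op 0.043 | todo cm [ -9.16 -34.68  -0.09] rad [-0.003 -0.002 -0.004]
```

```bash
python3 -m pendant '[[[-0.35,-1.3,0,0,0,0,30],[-0.65,-2.5,0,0,0,0,30],[-0.65,-2.5,0,0,0,0,30],[-0.65,-2.5,0,0,0,0,30],[-0.65,-2.5,0,0,0,0,30]]]' >/dev/null
python3 -m pendant '[[[-0.65,-2.5,0,0,0,0,30],[-0.65,-2.5,0,0,0,0,30],[-0.65,-2.5,0,0,0,0,30],[-0.65,-2.5,0,0,0,0,30],[-0.65,-2.5,0,0,0,0,30]]]' >/dev/null
python3 -m pendant '[[[-0.65,-2.5,0,0,0,0,30],[-0.65,-2.5,0,0,0,0,30],[-0.65,-2.5,0,0,0,0,30],[-0.4,-1.6,0,0,0,0,30],[-0.2,-0.7,0,0,0,0,30]]]' >/dev/null
python3 -m pendant '[[[0,0,0,0,0,0,30],[0,0,0,0,0,0,30]]]' >/dev/null
python3 -c "
from h import *
todo(.490,-.331,.126,163.2)"
```

```text
t 15.3 tcp [ 0.4875 -0.3345  0.2219] rpy [-180.    -0.4  163.2] F [ 0.1 -0.4 -1.5] op 0.0427 | todo cm [-0.2   0.41  9.59] rad [-0.    -0.007 -0.   ]
```

```bash
python3 -m pendant '[[[-0.1,0.2,1.5,0,-0.006,0,30],[0,0.1,2.0,0,0,0,30],[0,0,2.0,0,0,0,30],[0,0,1.5,0,0,0,30],[0,0,0.8,0,0,0,30]]]' >/dev/null
python3 -m pendant '[[[0,0,0,0,0,0,30],[0,0,0,0,0,0,30]]]' >/dev/null
python3 -c "
from h import *
todo(.490,-.331,.126,163.2)"
```

```text
t 15.88 tcp [ 0.491  -0.3241  0.143 ] rpy [1.800e+02 1.000e-01 1.636e+02] F [ 1.1 -0.7 -1.6] op 0.0426 | todo cm [-0.09 -0.69  1.7 ] rad [0.001 0.002 0.006]
```

```bash
python3 -m pendant '[[[0,-0.4,0.6,0,0,0,30],[0,-0.2,0.4,0,0,0,30],[0,0,0.2,0,0,0,30],[0,0,0.2,0,0,0,30],[0,0,0,0,0,0,30]]]'
```

```text
time: 16.3
ee_pos: [0.4906, -0.3305, 0.1313]
tcp_rot: [-180.0, 0.3, 163.6]
wrist_force: [-0.1, -0.4, -1.1]
opening: 0.0424
```

```bash
python3 -m pendant '[[[0,0,0.15,0,0,0,30],[0,0,0,0,0,0,30]]]'
```

```text
time: 16.47
ee_pos: [0.4907, -0.3308, 0.13]
tcp_rot: [-180.0, 0.4, 163.6]
wrist_force: [-0.5, 0.3, -1.1]
opening: 0.0427
```

```bash
python3 -m pendant '[[[0,0,0.25,0,0.005,0,30],[0,0,0.1,0,0,0,30]]]'
python3 -m pendant '[[[0,0,0.15,0,0,0,30]]]'
python3 -m pendant '[[[0,0,0,0,0,0,30]]]'
```

```text
time: 16.63
ee_pos: [0.4908, -0.331, 0.1268]
tcp_rot: [-179.9, 0.1, 163.6]
wrist_force: [0.5, 0.2, -1.6]
opening: 0.0427
time: 16.72
ee_pos: [0.491, -0.3311, 0.1255]
tcp_rot: [-179.9, 0.1, 163.6]
wrist_force: [-0.6, -1.5, 21.9]
opening: 0.0428
time: 16.8
ee_pos: [0.4912, -0.3312, 0.1257]
tcp_rot: [-179.9, 0.2, 163.6]
wrist_force: [0.0, 0.0, -1.5]
opening: 0.0428
```

Contact at 0.1257 as predicted. Release, rise and head for red.

```bash
python3 -m pendant '[[[0,0,0,0,0,0,56],[0,0,0,0,0,0,65],[0,0,0,0,0,0,80],[0,0,0,0,0,0,90],[0,0,0,0,0,0,90]]]'
python3 -m pendant '[[[0,0,-0.8,0,0,0,90],[0,0,-2,0,0,0,90],[0,0,-2.5,0,0,0,90],[0,0,-2.5,0,0,0,90],[0,0,-1.5,0,0,0,90]]]' >/dev/null
python3 -c "
from h import *
todo(.5646,.0697,.22,163.2)"
```

```text
time: 17.22
ee_pos: [0.4914, -0.3313, 0.126]
tcp_rot: [-179.9, 0.2, 163.6]
wrist_force: [0.5, -0.5, -0.2]
opening: 0.0765
t 17.63 tcp [ 0.4892 -0.3297  0.2198] rpy [180.   -0.2 163.6] F [ 1.1 -0.7  0.5] op 0.077 | todo cm [4.060e+00 4.045e+01 3.000e-02] rad [ 0.001 -0.004  0.007]
```

```bash
python3 -m pendant '[[[0.2,2,0,0,0,0,90],[0.3,3,0,0,0,0,90],[0.3,3,0,0,0,0,90],[0.3,3,0,0,0,0,90],[0.3,3,0,0,0,0,90]]]' >/dev/null
python3 -m pendant '[[[0.3,3,0,0,0,0,90],[0.3,3,0,0,0,0,90],[0.3,3,0,0,0,0,90],[0.3,3,0,0,0,0,90],[0.3,3,0,0,0,0,90]]]' >/dev/null
python3 -m pendant '[[[0.3,3,0,0,0,0,90],[0.3,3,0,0,0,0,90],[0.2,2.5,0,0,0,0,90],[0,1.5,0,0,0,0,90],[0,0.5,0,0,0,0,90]]]' >/dev/null
python3 -m pendant '[[[0,0,0,0,0,0,90],[0,0,0,0,0,0,90]]]' >/dev/null
python3 -c "
from h import *
todo(.5646,.0697,.123,163.2)"
```

```text
t 19.05 tcp [0.5698 0.0757 0.2362] rpy [180.    0.8 163.4] F [-0.2  0.2 -0. ] op 0.0772 | todo cm [ 0.49 -0.72 11.31] rad [0.    0.014 0.004]
```

```bash
python3 -m pendant '[[[0.4,-0.5,0.5,0,0.012,0,90],[0,-0.1,2,0,0,0,90],[0,0,2,0,0,0,90],[0,0,1.8,0,0,0,90],[0,0,1.5,0,0,0,90]]]' >/dev/null
python3 -m pendant '[[[0,0,0.8,0,0,0,90],[0,0,0,0,0,0,90],[0,0,0,0,0,0,90]]]' >/dev/null
python3 -c "
from h import *
todo(.5646,.0697,.123,163.2)"
```

```text
t 19.72 tcp [0.5611 0.0604 0.1475] rpy [-180.    -0.   162.8] F [0.6 0.7 0.4] op 0.0767 | todo cm [-0.06  0.99  2.45] rad [-0.001 -0.    -0.007]
```

```bash
python3 -m pendant '[[[0,0.7,0,0,0,-0.006,90],[0,0.2,0.3,0,0,0,90],[0,0,0.9,0,0,0,90],[0,0,0.6,0,0,0,90],[0,0,0.2,0,0,0,90]]]' >/dev/null
python3 -c "
from h import *
todo(.5646,.0697,.123,163.2)"
```

```text
t 20.13 tcp [0.5657 0.0693 0.1297] rpy [179.9   0.3 163.2] F [ 0.   0.6 -0.3] op 0.0768 | todo cm [0.12 0.   0.67] rad [ 0.002  0.005 -0.001]
```

```bash
python3 -m pendant '[[[0.1,0,0.5,0,0.005,0,90],[0,0,0.2,0,0,0,90],[0,0,0,0,0,0,90]]]'
python3 -m pendant '[[[0,0,0,0,0,0,45],[0,0,0,0,0,0,30],[0,0,0,0,0,0,30],[0,0,0,0,0,0,30],[0,0,0,0,0,0,30]]]' 40 >/dev/null
python3 -m pendant '[[[0,0,0,0,0,0,30],[0,0,0,0,0,0,30],[0,0,0,0,0,0,30],[0,0,0,0,0,0,30]]]'
python3 -m pendant '[[[0,0,-0.6,0,0,0,30],[0,0,-1.5,0,0,0,30],[0,0,-2.2,0,0,0,30],[0,0,-2.2,0,0,0,30],[0,0,-1.5,0,0,0,30]]]' >/dev/null
python3 -m pendant '[[[0,0,-1.0,0,0,0,30],[0,0,-0.5,0,0,0,30]]]'
python3 -c "
from h import *
todo(.580,-.331,.225,163.2)"
```

```text
time: 20.38
ee_pos: [0.5643, 0.0699, 0.1211]
tcp_rot: [179.9, -0.1, 163.2]
wrist_force: [0.4, -0.6, -0.5]
opening: 0.0771
time: 21.13
ee_pos: [0.5643, 0.0698, 0.1212]
tcp_rot: [179.9, -0.1, 163.2]
wrist_force: [0.3, 0.7, -0.7]
opening: 0.0431
time: 21.72
ee_pos: [0.563, 0.0695, 0.2203]
tcp_rot: [-180.0, -0.3, 163.2]
wrist_force: [0.3, -0.8, -1.6]
opening: 0.0432
t 21.72 tcp [0.563  0.0695 0.2203] rpy [-180.    -0.3  163.2] F [ 0.3 -0.8 -1.6] op 0.0432 | todo cm [-13.21 -37.84  -0.53] rad [-0.    -0.006 -0.   ]
```

```bash
python3 -m pendant '[[[-0.45,-1.3,0,0,0,0,30],[-0.87,-2.5,0,0,0,0,30],[-0.87,-2.5,0,0,0,0,30],[-0.87,-2.5,0,0,0,0,30],[-0.87,-2.5,0,0,0,0,30]]]' >/dev/null
python3 -m pendant '[[[-0.87,-2.5,0,0,0,0,30],[-0.87,-2.5,0,0,0,0,30],[-0.87,-2.5,0,0,0,0,30],[-0.87,-2.5,0,0,0,0,30],[-0.87,-2.5,0,0,0,0,30]]]' >/dev/null
python3 -m pendant '[[[-0.87,-2.5,0,0,0,0,30],[-0.87,-2.5,0,0,0,0,30],[-0.87,-2.5,0,0,0,0,30],[-0.87,-2.5,0,0,0,0,30],[-0.6,-1.8,0,0,0,0,30]]]' >/dev/null
python3 -m pendant '[[[-0.3,-0.8,0,0,0,0,30],[-0.1,-0.3,0,0,0,0,30],[0,0,0,0,0,0,30]]]' >/dev/null
python3 -c "
from h import *
todo(.580,-.331,.1225,163.2)"
```

```text
t 23.22 tcp [ 0.5732 -0.3458  0.2108] rpy [180.   -1.  163.2] F [ 1.  -0.4 -1.9] op 0.0431 | todo cm [-0.37  1.61  8.83] rad [ 0.    -0.017 -0.   ]
```

```bash
python3 -m pendant '[[[-0.2,0.8,0,0,-0.015,0,30],[-0.1,0.4,0.5,0,0,0,30],[0,0,1.5,0,0,0,30],[0,0,1.6,0,0,0,30],[0,0,1.5,0,0,0,30]]]' >/dev/null
python3 -m pendant '[[[0,0,1.0,0,0,0,30],[0,0,0.3,0,0,0,30],[0,0,0,0,0,0,30],[0,0,0,0,0,0,30]]]' >/dev/null
python3 -c "
from h import *
todo(.580,-.331,.1225,163.2)"
```

```text
t 23.97 tcp [ 0.5826 -0.3227  0.1457] rpy [179.9   0.2 163.8] F [ 0.5 -0.  -1.9] op 0.0432 | todo cm [ 0.03 -0.88  2.32] rad [0.001 0.004 0.011]
```

```bash
python3 -m pendant '[[[0,-0.4,0.6,0,0,0.01,30],[0,-0.2,0.6,0,0.004,0,30],[0,0,0.4,0,0,0,30],[0,0,0.1,0,0,0,30],[0,0,0,0,0,0,30]]]'
```

```text
time: 24.38
ee_pos: [0.5818, -0.3294, 0.1297]
tcp_rot: [180.0, 0.2, 163.2]
wrist_force: [0.4, -0.6, -1.3]
opening: 0.0429
```

```bash
python3 -m pendant '[[[0,0,0.35,0,0.003,0,30],[0,0,0.2,0,0,0,30],[0,0,0.0,0,0,0,30]]]'
```

```text
time: 24.63
ee_pos: [0.5818, -0.3298, 0.1238]
tcp_rot: [180.0, 0.0, 163.1]
wrist_force: [-0.4, -0.5, -1.6]
opening: 0.0429
```

```bash
python3 -m pendant '[[[0,0,0.15,0,0,0,30]]]'
python3 -m pendant '[[[0,0,0,0,0,0,30]]]'
```

```text
time: 24.72
ee_pos: [0.5819, -0.3299, 0.1225]
tcp_rot: [180.0, 0.0, 163.1]
wrist_force: [0.7, -0.2, -1.3]
opening: 0.043
time: 24.8
ee_pos: [0.582, -0.3299, 0.1224]
tcp_rot: [180.0, 0.0, 163.1]
wrist_force: [-0.3, 0.6, -2.0]
opening: 0.0427
```

```bash
python3 -m pendant '[[[0,0,0.1,0,0,0,30]]]'
python3 -m pendant '[[[0,0,0,0,0,0,30]]]'
python3 -m pendant '[[[0,0,0,0,0,0,56],[0,0,0,0,0,0,65],[0,0,0,0,0,0,80],[0,0,0,0,0,0,90],[0,0,0,0,0,0,90]]]'
python3 -m pendant '[[[0,0,-0.8,0,0,0,90],[0,0,-2,0,0,0,90],[0,0,-2.5,0,0,0,90],[0,0,-2.5,0,0,0,90],[0,0,-1.5,0,0,0,90]]]' >/dev/null
python3 -c "
from h import *
todo(.5617,.010,.22,163.2)"
```

```text
time: 24.88
ee_pos: [0.5824, -0.33, 0.1222]
tcp_rot: [180.0, 0.1, 163.1]
wrist_force: [0.1, 1.1, 7.3]
opening: 0.043
time: 24.97
ee_pos: [0.5825, -0.33, 0.1225]
tcp_rot: [180.0, 0.2, 163.1]
wrist_force: [-0.6, -0.2, -1.7]
opening: 0.0431
time: 25.38
ee_pos: [0.5826, -0.3301, 0.123]
tcp_rot: [180.0, 0.2, 163.1]
wrist_force: [-0.2, -1.3, -0.6]
opening: 0.077
t 25.8 tcp [ 0.5802 -0.3289  0.2162] rpy [179.9  -0.3 163.1] F [ 0.3 -0.7 -0.4] op 0.0768 | todo cm [11.6  31.89 -0.27] rad [ 0.002 -0.005 -0.001]
```

```bash
python3 -m pendant '[[[0.7,2,0,0,0,0,100],[1.05,2.9,0,0,0,0,100],[1.05,2.9,0,0,0,0,100],[1.05,2.9,0,0,0,0,100],[1.05,2.9,0,0,0,0,100]]]' >/dev/null
python3 -m pendant '[[[1.05,2.9,0,0,0,0,100],[1.05,2.9,0,0,0,0,100],[1.05,2.9,0,0,0,0,100],[1.05,2.9,0,0,0,0,100],[0.8,2.4,0,0,0,0,100]]]' >/dev/null
python3 -m pendant '[[[0.5,1.8,0,0,0,0,100],[0.2,0.9,0,0,0,0,100],[0,0.3,0,0,0,0,100],[0,0,0,0,0,0,100]]]' >/dev/null
python3 -c "
from h import *
s,c,m=hue('side',bot.camera('side'),40,85,(240,180,360,260),60,20);print(s,c,ray('side',c,.038).round(4))
im=bot.camera('side');a=im[50:290,180:440];cv2.imwrite('pics/s3.png',cv2.resize(a[:,:,::-1],None,fx=2.4,fy=2.4))
todo(.5617,.010,.016,163.2)"
```

```text
[275 211  28  24 533] [288.32270169 222.47842402] [0.5619 0.0118 0.038 ]
t 27.07 tcp [0.568  0.0054 0.2308] rpy [179.9   0.7 162.9] F [-0.4 -0.5 -0.7] op 0.0855 | todo cm [ 0.99  0.22 21.47] rad [ 0.001  0.012 -0.006]
```

View pics/s3.png

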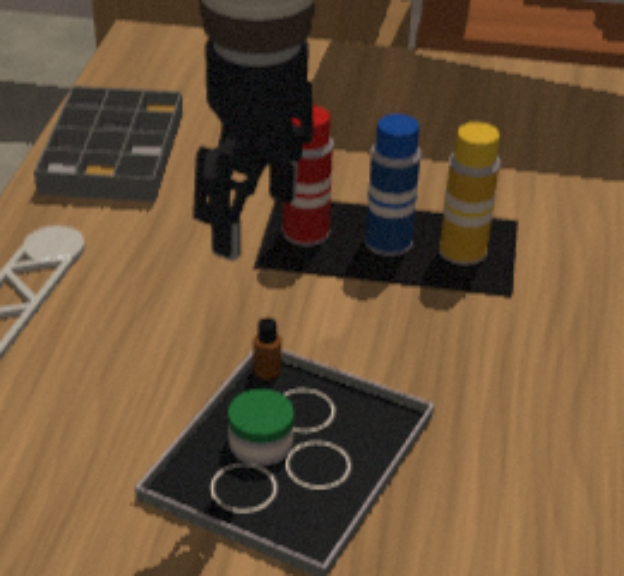

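Viewed 5: all three cans stand on the mat at (307,185), (390,190) and (470,195). The tin at (261,425) is free, the rings are empty and the bottle hasn't moved. Descend to the tin.

```bash
python3 -m pendant '[[[0.7,0.2,0.5,0,0.012,0,100],[0.2,0,2,0,0,0,100],[0,0,3,0,0,0,100],[0,0,3,0,0,0,100],[0,0,2.5,0,0,0,100]]]' >/dev/null
python3 -m pendant '[[[0,0,1.5,0,0,0,100],[0,0,0.5,0,0,0,100],[0,0,0,0,0,0,100],[0,0,0,0,0,0,100]]]' >/dev/null
python3 -c "
from h import *
for k,uv in dict(yel=(302,410),blu=(318,465),red=(244,488)).items(): print(k,ray('side',(180+uv[0]/2.4,50+uv[1]/2.4),.003).round(4))
todo(.5617,.010,.018,163.2)"
```

```text
yel [ 0.5314 -0.0381  0.003 ]
blu [0.5032 0.0309 0.003 ]
red [0.5632 0.0736 0.003 ]
t 27.82 tcp [0.5567 0.0026 0.0936] rpy [180.   -0.3 162.2] F [-0.3  0.6  0.6] op 0.0855 | todo cm [-0.29  0.85  7.56] rad [ 0.    -0.006 -0.018]
```

```bash
python3 -m pendant '[[[-0.2,0.6,0,0,-0.006,-0.017,100],[0,0.2,1.0,0,0,0,100],[0,0,1.4,0,0,0,100],[0,0,0.8,0,0,0,100],[0,0,0,0,0,0,100]]]' >/dev/null
python3 -c "
from h import *
todo(.5617,.010,.018,163.2)"
```

```text
t 28.23 tcp [0.5647 0.0103 0.0646] rpy [179.8   0.5 163.3] F [ 0.4  0.2 -0. ] op 0.0852 | todo cm [ 0.32 -0.13  4.66] rad [0.003 0.009 0.001]
```

```bash
python3 -m pendant '[[[0.3,-0.1,0.8,0,0.008,0,100],[0,0,1.2,0,0,0,100],[0,0,0.8,0,0,0,100],[0,0,0.4,0,0,0,100],[0,0,0,0,0,0,100]]]' >/dev/null
python3 -c "
from h import *
todo(.5617,.010,.018,163.2)"
```

```text
t 28.65 tcp [0.5618 0.0106 0.0303] rpy [179.8   0.  163.3] F [-0.2 -0.1 -1. ] op 0.0855 | todo cm [-0.   -0.07  1.23] rad [0.003 0.001 0.001]
```

```bash
python3 -m pendant '[[[0,0,0.9,0.003,0,0,100],[0,0,0.6,0,0,0,100],[0,0,0.3,0,0,0,100],[0,0,0,0,0,0,100]]]'
python3 -m pendant '[[[0,0,0,0,0,0,70],[0,0,0,0,0,0,60],[0,0,0,0,0,0,50],[0,0,0,0,0,0,50],[0,0,0,0,0,0,50]]]' 50
python3 -m pendant '[[[0,0,0,0,0,0,50],[0,0,0,0,0,0,50],[0,0,0,0,0,0,50],[0,0,0,0,0,0,50]]]'
```

```text
time: 28.98
ee_pos: [0.5619, 0.0106, 0.0104]
tcp_rot: [180.0, 0.0, 163.3]
wrist_force: [-0.1, 0.3, 0.6]
opening: 0.0851
time: 29.4
ee_pos: [0.5623, 0.0105, 0.0112]
tcp_rot: [180.0, 0.1, 163.3]
wrist_force: [0.3, 0.6, -1.5]
opening: 0.0588
time: 29.73
ee_pos: [0.562, 0.0105, 0.0109]
tcp_rot: [180.0, 0.1, 163.3]
wrist_force: [0.3, -0.5, -2.5]
opening: 0.059
```

```bash
python3 -m pendant '[[[0,0,-0.6,0,0,0,50],[0,0,-1.5,0,0,0,50],[0,0,-2.2,0,0,0,50],[0,0,-2.2,0,0,0,50],[0,0,-1.5,0,0,0,50]]]' >/dev/null
python3 -m pendant '[[[0,0,-1.0,0,0,0,50],[0,0,-0.5,0,0,0,50],[0,0,0,0,0,0,50]]]'
python3 -c "
from h import *
todo(.4476,.317,.11,163.2)"
```

```text
time: 30.4
ee_pos: [0.5607, 0.0106, 0.1109]
tcp_rot: [-180.0, -0.1, 163.3]
wrist_force: [0.4, 0.1, -2.6]
opening: 0.0587
t 30.4 tcp [0.5607 0.0106 0.1109] rpy [-1.800e+02 -1.000e-01  1.633e+02] F [ 0.4  0.1 -2.6] op 0.0587 | todo cm [19.65 26.09  0.1 ] rad [-0.001 -0.001  0.001]
```

```bash
python3 -m pendant '[[[0.9,1.2,0,0,0,0,50],[1.7,2.25,0,0,0,0,50],[1.7,2.25,0,0,0,0,50],[1.7,2.25,0,0,0,0,50],[1.7,2.25,0,0,0,0,50]]]' >/dev/null
python3 -m pendant '[[[1.7,2.25,0,0,0,0,50],[1.7,2.25,0,0,0,0,50],[1.7,2.25,0,0,0,0,50],[1.7,2.25,0,0,0,0,50],[1.7,2.25,0,0,0,0,50]]]' >/dev/null
python3 -m pendant '[[[1.3,1.7,0,0,0,0,50],[0.7,0.9,0,0,0,0,50],[0.2,0.3,0,0,0,0,50],[0,0,0,0,0,0,50],[0,0,0,0,0,0,50]]]' >/dev/null
python3 -c "
from h import *
todo(.4476,.317,.012,163.2)"
```

```text
t 31.65 tcp [0.4458 0.3058 0.0969] rpy [-179.3   -0.7  163.1] F [-0.4  0.8 -1.7] op 0.0592 | todo cm [0.05 1.22 8.48] rad [-0.012 -0.013 -0.002]
```

```bash
python3 -m pendant '[[[0,0.7,0,-0.012,-0.012,0,50],[0,0.3,0.8,0,0,0,50],[0,0,1.5,0,0,0,50],[0,0,1.5,0,0,0,50],[0,0,1.0,0,0,0,50]]]' >/dev/null
python3 -m pendant '[[[0,0,0.4,0,0,0,50],[0,0,0,0,0,0,50],[0,0,0,0,0,0,50]]]' >/dev/null
python3 -c "
from h import *
todo(.4476,.317,.012,163.2)"
```

```text
t 32.32 tcp [0.4524 0.3117 0.041 ] rpy [1.799e+02 1.000e-01 1.626e+02] F [ 0.2  0.5 -2.1] op 0.0589 | todo cm [0.62 0.35 2.9 ] rad [ 0.002  0.003 -0.01 ]
```

```bash
python3 -m pendant '[[[0.4,0.3,0.7,0,0,-0.01,50],[0,0,0.7,0,0,0,50],[0,0,0.4,0,0,0,50],[0,0,0.1,0,0,0,50],[0,0,0,0,0,0,50]]]'
```

```text
time: 32.73
ee_pos: [0.4502, 0.3168, 0.0219]
tcp_rot: [179.8, 0.2, 163.3]
wrist_force: [0.3, -0.0, -1.4]
opening: 0.0588
```

```bash
python3 -m pendant '[[[0.1,0,0.4,0.003,0.003,0,50],[0,0,0.3,0,0,0,50],[0,0,0.1,0,0,0,50],[0,0,0,0,0,0,50]]]'
```

```text
time: 33.07
ee_pos: [0.4494, 0.3174, 0.0135]
tcp_rot: [179.9, 0.1, 163.3]
wrist_force: [0.6, -0.6, -2.2]
opening: 0.0592
```

```bash
python3 -m pendant '[[[0,0,0.15,0,0,0,50]]]'
python3 -m pendant '[[[0,0,0,0,0,0,50]]]'
```

```text
time: 33.15
ee_pos: [0.4495, 0.3175, 0.0122]
tcp_rot: [179.9, 0.1, 163.3]
wrist_force: [-0.0, 0.7, -1.8]
opening: 0.0591
time: 33.23
ee_pos: [0.4494, 0.3174, 0.0119]
tcp_rot: [179.9, 0.1, 163.3]
wrist_force: [-1.2, -0.4, -2.4]
opening: 0.0585
```

```bash
python3 -m pendant '[[[0,0,0.1,0,0,0,50]]]'
python3 -m pendant '[[[0,0,0.1,0,0,0,50]]]'
```

```text
time: 33.32
ee_pos: [0.4496, 0.3175, 0.0117]
tcp_rot: [179.9, 0.1, 163.3]
wrist_force: [-6.0, -1.4, 15.1]
opening: 0.0587
time: 33.4
ee_pos: [0.4497, 0.3175, 0.0117]
tcp_rot: [179.9, 0.1, 163.3]
wrist_force: [-5.7, -2.6, 9.6]
opening: 0.0583
```

```bash
python3 -m pendant '[[[0,0,0,0,0,0,75],[0,0,0,0,0,0,82],[0,0,0,0,0,0,90],[0,0,0,0,0,0,95],[0,0,0,0,0,0,95]]]'
python3 -m pendant '[[[0,0,-0.6,0,0,0,95],[0,0,-1.5,0,0,0,95],[0,0,-2.5,0,0,0,95],[0,0,-3,0,0,0,95],[0,0,-3,0,0,0,95]]]' >/dev/null
python3 -m pendant '[[[0,0,-3,0,0,0,95],[0,0,-3,0,0,0,95],[0,0,-3,0,0,0,95],[0,0,-1.5,0,0,0,95],[0,0,-0.5,0,0,0,95]]]' >/dev/null
python3 -c "
from h import *
im=bot.camera('side');cv2.imwrite('pics/s4.png',im[:,:,::-1])
print([(d['uv'],d['confidence']) for d in bot.mark_of('side','grease_tin')])
s,c,m=hue('side',im,40,85,(260,290,380,400),60,20);print(s,ray('side',c,.04).round(4))
todo(.5825,-.3300,.23,163.2)"
```

```text
time: 33.82
ee_pos: [0.4506, 0.3182, 0.0132]
tcp_rot: [179.7, 0.2, 163.3]
wrist_force: [0.1, 0.3, -0.8]
opening: 0.0814
[([314.4, 361.9], 0.57), ([292.7, 204.0], 0.44)]
[297 335  34  33 892] [0.4497 0.3213 0.04  ]
t 34.75 tcp [0.4472 0.3158 0.2379] rpy [180.    0.  163.3] F [-0.1 -0.2 -0.1] op 0.0808 | todo cm [-31.56 -57.95   0.8 ] rad [0.    0.    0.001]
```

View pics/s4.png

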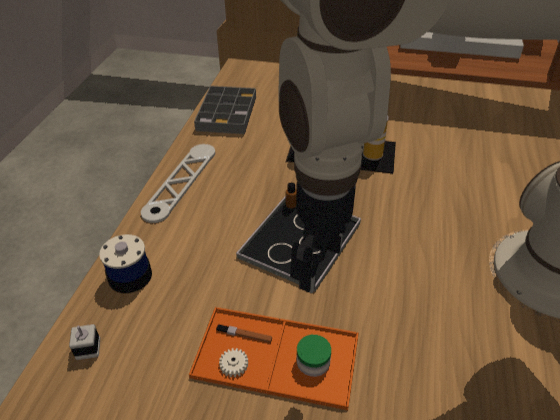

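Viewed 6: the tin stands in the near half of the kitting tray at about (313,355), and the gear and brush are unmoved. Now to fetch red.

```bash
python3 -m pendant '[[[-0.9,-1.6,0,0,0,0,90],[-1.6,-2.9,0,0,0,0,90],[-1.6,-2.9,0,0,0,0,90],[-1.6,-2.9,0,0,0,0,90],[-1.6,-2.9,0,0,0,0,90]]]' >/dev/null
python3 -m pendant '[[[-1.6,-2.9,0,0,0,0,90],[-1.6,-2.9,0,0,0,0,90],[-1.6,-2.9,0,0,0,0,90],[-1.6,-2.9,0,0,0,0,90],[-1.6,-2.9,0,0,0,0,90]]]' >/dev/null
python3 -m pendant '[[[-1.6,-2.9,0,0,0,0,90],[-1.6,-2.9,0,0,0,0,90],[-1.6,-2.9,0,0,0,0,90],[-1.6,-2.9,0,0,0,0,90],[-1.6,-2.9,0,0,0,0,90]]]' 
python3 -c "
from h import *
todo(.5825,-.3300,.23,163.2)"
```

```text
time: 36.0
ee_pos: [0.5445, -0.1717, 0.208]
tcp_rot: [-179.3, -1.9, 163.9]
wrist_force: [0.8, 0.3, -0.3]
opening: 0.0768
t 36.0 tcp [ 0.5445 -0.1717  0.208 ] rpy [-179.3   -1.9  163.9] F [ 0.8  0.3 -0.3] op 0.0768 | todo cm [ -7.98 -14.18  -2.29] rad [-0.012 -0.033  0.012]
```

```bash
python3 -m pendant '[[[-1.5,-2.7,-0.5,-0.01,-0.015,0.01,90],[-1.5,-2.7,-0.5,0,-0.015,0,90],[-1.5,-2.6,-0.5,0,0,0,90],[-1.2,-2.2,0,0,0,0,90],[-0.7,-1.2,0,0,0,0,90]]]' >/dev/null
python3 -m pendant '[[[-0.3,-0.5,0,0,0,0,90],[0,0,0,0,0,0,90],[0,0,0,0,0,0,90]]]' >/dev/null
python3 -c "
from h import *
todo(.5825,-.3300,.1225,163.2)"
```

```text
t 36.67 tcp [ 0.5709 -0.3169  0.2034] rpy [180.   -1.4 162.8] F [ 1.2 -0.1  0.6] op 0.0769 | todo cm [-1.7  -0.92  8.05] rad [ 0.001 -0.025 -0.006]
```

```bash
python3 -m pendant '[[[-0.9,-0.6,0,0,-0.015,-0.006,90],[-0.5,-0.2,0,0,-0.008,0,90],[0,0,0.8,0,0,0,90],[0,0,1.5,0,0,0,90],[0,0,1.5,0,0,0,90]]]' >/dev/null
python3 -m pendant '[[[0,0,1.0,0,0,0,90],[0,0,0.3,0,0,0,90],[0,0,0,0,0,0,90]]]' >/dev/null
python3 -c "
from h import *
todo(.5825,-.3300,.1225,163.2)"
```

```text
t 37.33 tcp [ 0.584 -0.324  0.149] rpy [1.799e+02 1.000e-01 1.636e+02] F [0.3 0.8 0.1] op 0.0769 | todo cm [-0.02 -0.62  2.64] rad [0.001 0.002 0.007]
```

```bash
python3 -m pendant '[[[0,-0.4,0.4,0,0,-0.0,90],[0,-0.1,0.8,0,0,0.005,90],[0,0,0.7,0,0,0,90],[0,0,0.4,0,0,0,90],[0,0,0,0,0,0,90]]]' >/dev/null
python3 -c "
from h import *
todo(.5825,-.3300,.1225,163.2)"
```

```text
t 37.75 tcp [ 0.5832 -0.3294  0.1257] rpy [180.    0.3 163.3] F [ 1.4  0.9 -0.2] op 0.0768 | todo cm [ 0.05 -0.08  0.32] rad [0.001 0.005 0.001]
```

```bash
python3 -m pendant '[[[0,0,0.2,0,0.005,0,90],[0,0,0,0,0,0,90]]]' >/dev/null
python3 -m pendant '[[[0,0,0,0,0,0,45],[0,0,0,0,0,0,30],[0,0,0,0,0,0,30],[0,0,0,0,0,0,30],[0,0,0,0,0,0,30]]]' 40 >/dev/null
python3 -m pendant '[[[0,0,0,0,0,0,30],[0,0,0,0,0,0,30],[0,0,0,0,0,0,30],[0,0,0,0,0,0,30]]]'
python3 -m pendant '[[[0,0,-0.6,0,0,0,30],[0,0,-1.5,0,0,0,30],[0,0,-2.2,0,0,0,30],[0,0,-2.2,0,0,0,30],[0,0,-1.5,0,0,0,30]]]' >/dev/null
python3 -m pendant '[[[0,0,-1.0,0,0,0,30],[0,0,-0.5,0,0,0,30]]]'
python3 -c "
from h import *
todo(.5643,.0698,.225,163.2)"
```

```text
time: 38.67
ee_pos: [0.5834, -0.3295, 0.1241]
tcp_rot: [180.0, -0.0, 163.3]
wrist_force: [-0.6, 0.3, 0.0]
opening: 0.0429
time: 39.25
ee_pos: [0.5821, -0.3288, 0.2226]
tcp_rot: [179.9, -0.3, 163.3]
wrist_force: [-0.2, -0.4, -0.4]
opening: 0.0429
t 39.25 tcp [ 0.5821 -0.3288  0.2226] rpy [179.9  -0.3 163.3] F [-0.2 -0.4 -0.4] op 0.0429 | todo cm [13.17 37.66 -0.11] rad [ 0.002 -0.005  0.001]
```

```bash
python3 -m pendant '[[[0.45,1.3,0,0,0,0,30],[0.87,2.5,0,0,0,0,30],[0.87,2.5,0,0,0,0,30],[0.87,2.5,0,0,0,0,30],[0.87,2.5,0,0,0,0,30]]]' >/dev/null
python3 -m pendant '[[[0.87,2.5,0,0,0,0,30],[0.87,2.5,0,0,0,0,30],[0.87,2.5,0,0,0,0,30],[0.87,2.5,0,0,0,0,30],[0.87,2.5,0,0,0,0,30]]]' >/dev/null
python3 -m pendant '[[[0.87,2.5,0,0,0,0,30],[0.87,2.5,0,0,0,0,30],[0.87,2.5,0,0,0,0,30],[0.87,2.5,0,0,0,0,30],[0.5,1.6,0,0,0,0,30]]]' >/dev/null
python3 -m pendant '[[[0.2,0.7,0,0,0,0,30],[0,0,0,0,0,0,30],[0,0,0,0,0,0,30]]]' >/dev/null
python3 -c "
from h import *
todo(.565,.070,.1231,163.2)"
```

```text
t 40.75 tcp [0.5577 0.078  0.2162] rpy [179.9  -0.8 163.3] F [-0.2 -0.5 -1.4] op 0.0431 | todo cm [-1.06 -0.57  9.3 ] rad [ 0.001 -0.014  0.003]
```

```bash
python3 -m pendant '[[[-0.6,-0.3,0,0,-0.013,0,30],[-0.3,-0.1,0.4,0,0,0,30],[0,0,1.5,0,0,0,30],[0,0,1.7,0,0,0,30],[0,0,1.7,0,0,0,30]]]' >/dev/null
python3 -m pendant '[[[0,0,1.0,0,0,0,30],[0,0,0.3,0,0,0,30],[0,0,0,0,0,0,30]]]' >/dev/null
python3 -c "
from h import *
todo(.565,.070,.1231,163.2)"
```

```text
t 41.42 tcp [0.5676 0.0622 0.1465] rpy [180.    0.2 162.8] F [ 0.3 -0.4 -0.6] op 0.043 | todo cm [0.49 0.67 2.34] rad [ 0.     0.003 -0.007]
```

```bash
python3 -m pendant '[[[0.3,0.5,0,0,0,-0.006,30],[0.1,0.1,0.4,0,0,0,30],[0,0,0.7,0,0,0,30],[0,0,0.3,0,0,0,30],[0,0,0,0,0,0,30]]]' >/dev/null
python3 -c "
from h import *
todo(.565,.070,.1231,163.2)"
```

```text
t 41.83 tcp [0.5668 0.0692 0.1339] rpy [179.9   0.4 163.1] F [-0.3  0.4 -0.8] op 0.0431 | todo cm [0.2  0.02 1.08] rad [ 0.002  0.006 -0.001]
```

```bash
python3 -m pendant '[[[0.2,0,0.3,0,0.006,0,30],[0,0,0.4,0,0,0,30],[0,0,0.15,0,0,0,30],[0,0,0,0,0,0,30]]]' >/dev/null
python3 -c "
from h import *
todo(.565,.070,.1231,163.2)"
```

```text
t 42.17 tcp [0.5648 0.0702 0.1249] rpy [179.9   0.  163.2] F [ 0.1  0.3 -1.3] op 0.0426 | todo cm [-0.02 -0.02  0.18] rad [ 0.002  0.    -0.001]
```

```bash
python3 -m pendant '[[[0,0,0.15,0,0,0,30]]]'
python3 -m pendant '[[[0,0,0.1,0,0,0,30]]]'
python3 -m pendant '[[[0,0,0,0,0,0,30]]]'
```

```text
time: 42.25
ee_pos: [0.5649, 0.0702, 0.1235]
tcp_rot: [179.9, 0.0, 163.1]
wrist_force: [-0.5, 0.2, -0.6]
opening: 0.0428
time: 42.33
ee_pos: [0.5652, 0.0701, 0.123]
tcp_rot: [179.9, 0.1, 163.1]
wrist_force: [-2.2, -0.6, 8.1]
opening: 0.0428
time: 42.42
ee_pos: [0.5653, 0.0701, 0.1232]
tcp_rot: [179.9, 0.1, 163.1]
wrist_force: [0.3, 0.5, -0.8]
opening: 0.043
```

Contact at the expected height and place. Release, then go for blue.

```bash
python3 -m pendant '[[[0,0,0,0,0,0,56],[0,0,0,0,0,0,65],[0,0,0,0,0,0,80],[0,0,0,0,0,0,90],[0,0,0,0,0,0,90]]]' >/dev/null
python3 -m pendant '[[[0,0,-0.8,0,0,0,90],[0,0,-2,0,0,0,90],[0,0,-2.5,0,0,0,90],[0,0,-2.5,0,0,0,90],[0,0,-1.5,0,0,0,90]]]' >/dev/null
python3 -c "
from h import *
todo(.4912,-.3312,.225,163.2)"
```

```text
t 43.25 tcp [0.5631 0.0697 0.2179] rpy [-180.    -0.2  163.1] F [ 0.5 -0.4  0.9] op 0.0767 | todo cm [ -4.74 -40.45  -0.73] rad [-0.    -0.004 -0.001]
```

```bash
python3 -m pendant '[[[-0.3,-2,0,0,0,0,90],[-0.35,-3,-0.2,0,0,0,90],[-0.35,-3,-0.2,0,0,0,90],[-0.35,-3,-0.2,0,0,0,90],[-0.35,-3,0,0,0,0,90]]]' >/dev/null
python3 -m pendant '[[[-0.35,-3,0,0,0,0,90],[-0.35,-3,0,0,0,0,90],[-0.35,-3,0,0,0,0,90],[-0.35,-3,0,0,0,0,90],[-0.35,-3,0,0,0,0,90]]]' >/dev/null
python3 -m pendant '[[[-0.35,-3,0,0,0,0,90],[-0.35,-3,0,0,0,0,90],[-0.3,-2.5,0,0,0,0,90],[-0.2,-1.4,0,0,0,0,90],[0,-0.5,0,0,0,0,90]]]' >/dev/null
python3 -m pendant '[[[0,0,0,0,0,0,90],[0,0,0,0,0,0,90]]]' >/dev/null
python3 -c "
from h import *
todo(.4912,-.3312,.1257,163.2)"
```

```text
t 44.67 tcp [ 0.4918 -0.3382  0.2398] rpy [179.8   0.7 163.3] F [-0.7 -0.3 -0.8] op 0.0764 | todo cm [ 0.4   0.62 11.4 ] rad [0.003 0.013 0.002]
```

```bash
python3 -m pendant '[[[0.3,0.4,0.5,0,0.012,0,90],[0,0.1,2,0,0,0,90],[0,0,2.2,0,0,0,90],[0,0,2,0,0,0,90],[0,0,1.5,0,0,0,90]]]' >/dev/null
python3 -m pendant '[[[0,0,0.8,0,0,0,90],[0,0,0,0,0,0,90],[0,0,0,0,0,0,90]]]' >/dev/null
python3 -c "
from h import *
todo(.4912,-.3312,.1257,163.2)"
```

```text
t 45.33 tcp [ 0.4926 -0.3215  0.1475] rpy [179.8  -0.  163.9] F [-0.   0.4  0.2] op 0.0766 | todo cm [-0.13 -0.98  2.17] rad [ 0.003 -0.001  0.012]
```

```bash
python3 -m pendant '[[[-0.1,-0.7,0,0,0,0.01,90],[0,-0.2,0.4,0,0,0,90],[0,0,0.9,0,0,0,90],[0,0,0.5,0,0,0,90],[0,0,0,0,0,0,90]]]' >/dev/null
python3 -c "
from h import *
todo(.4912,-.3312,.1257,163.2)"
```

```text
t 45.75 tcp [ 0.4926 -0.3315  0.1316] rpy [179.9   0.2 163.3] F [-0.6  0.5 -0.2] op 0.0768 | todo cm [ 0.14 -0.01  0.59] rad [0.002 0.004 0.002]
```

```bash
python3 -m pendant '[[[0.15,0,0.4,0,0.004,0,90],[0,0,0.2,0,0,0,90],[0,0,0,0,0,0,90]]]' >/dev/null
python3 -m pendant '[[[0,0,0,0,0,0,45],[0,0,0,0,0,0,30],[0,0,0,0,0,0,30],[0,0,0,0,0,0,30],[0,0,0,0,0,0,30]]]' 40 >/dev/null
python3 -m pendant '[[[0,0,0,0,0,0,30],[0,0,0,0,0,0,30],[0,0,0,0,0,0,30],[0,0,0,0,0,0,30]]]'
python3 -m pendant '[[[0,0,-0.6,0,0,0,30],[0,0,-1.5,0,0,0,30],[0,0,-2.2,0,0,0,30],[0,0,-2.2,0,0,0,30],[0,0,-1.5,0,0,0,30]]]' >/dev/null
python3 -m pendant '[[[0,0,-1.0,0,0,0,30],[0,0,-0.5,0,0,0,30]]]'
python3 -c "
from h import *
todo(.5057,.0273,.225,163.2)"
```

```text
time: 46.75
ee_pos: [0.4909, -0.3312, 0.1251]
tcp_rot: [179.9, -0.0, 163.3]
wrist_force: [1.0, 0.6, -0.1]
opening: 0.0427
time: 47.33
ee_pos: [0.4896, -0.3305, 0.2238]
tcp_rot: [179.8, -0.3, 163.3]
wrist_force: [0.3, 0.1, -1.6]
opening: 0.043
t 47.33 tcp [ 0.4896 -0.3305  0.2238] rpy [179.8  -0.3 163.3] F [ 0.3  0.1 -1.6] op 0.043 | todo cm [ 8.74 34.73  0.04] rad [ 0.003 -0.005  0.002]
```

```bash
python3 -m pendant '[[[0.35,1.3,0,0,0,0,30],[0.65,2.5,0,0,0,0,30],[0.65,2.5,0,0,0,0,30],[0.65,2.5,0,0,0,0,30],[0.65,2.5,0,0,0,0,30]]]' >/dev/null
python3 -m pendant '[[[0.65,2.5,0,0,0,0,30],[0.65,2.5,0,0,0,0,30],[0.65,2.5,0,0,0,0,30],[0.65,2.5,0,0,0,0,30],[0.65,2.5,0,0,0,0,30]]]' >/dev/null
python3 -m pendant '[[[0.65,2.5,0,0,0,0,30],[0.65,2.5,0,0,0,0,30],[0.55,2.1,0,0,0,0,30],[0.3,1.3,0,0,0,0,30],[0.1,0.5,0,0,0,0,30]]]' >/dev/null
python3 -m pendant '[[[0,0,0,0,0,0,30],[0,0,0,0,0,0,30]]]' >/dev/null
python3 -c "
from h import *
todo(.5054,.0273,.1241,163.2)"
```

```text
t 48.75 tcp [0.4956 0.0309 0.2179] rpy [179.8  -0.8 163.3] F [-0.4  0.  -1.7] op 0.043 | todo cm [-1.18 -0.1   9.36] rad [ 0.004 -0.015  0.002]
```

```bash
python3 -m pendant '[[[-0.7,0,0,0,-0.014,0,30],[-0.3,0,0.4,0,0,0,30],[0,0,1.5,0,0,0,30],[0,0,1.7,0,0,0,30],[0,0,1.5,0,0,0,30]]]' >/dev/null
python3 -m pendant '[[[0,0,0.6,0,0,0,30],[0,0,0,0,0,0,30]]]' >/dev/null
python3 -c "
from h import *
todo(.5054,.0273,.1241,163.2)"
```

```text
t 49.33 tcp [0.5077 0.0221 0.1576] rpy [179.8   0.2 162.9] F [ 0.7  0.6 -0.3] op 0.0428 | todo cm [0.38 0.42 3.35] rad [ 0.003  0.003 -0.005]
```

```bash
python3 -m pendant '[[[0.3,0.3,0.3,0.003,0.003,-0.005,30],[0,0.1,0.8,0,0,0,30],[0,0,0.9,0,0,0,30],[0,0,0.5,0,0,0,30],[0,0,0,0,0,0,30]]]' >/dev/null
python3 -c "
from h import *
todo(.5054,.0273,.1241,163.2)"
```

```text
t 49.75 tcp [0.5069 0.0262 0.132 ] rpy [1.800e+02 1.000e-01 1.631e+02] F [ 0.7 -0.1 -1.1] op 0.0428 | todo cm [0.18 0.07 0.79] rad [ 0.     0.002 -0.002]
```

```bash
python3 -m pendant '[[[0.2,0.1,0.3,0,0,0,30],[0,0,0.2,0,0,0,30],[0,0,0.1,0,0,0,30],[0,0,0,0,0,0,30]]]' >/dev/null
python3 -c "
from h import *
todo(.5054,.0273,.1241,163.2)"
```

```text
t 50.08 tcp [0.5052 0.0281 0.1257] rpy [180.    0.2 163.1] F [-0.   0.6 -1.9] op 0.043 | todo cm [-0.04 -0.07  0.16] rad [ 0.     0.003 -0.001]
```

```bash
python3 -m pendant '[[[0,-0.05,0.15,0,0,0,30]]]'
python3 -m pendant '[[[0,0,0.1,0,0,0,30]]]'
python3 -m pendant '[[[0,0,0,0,0,0,30]]]'
```

```text
time: 50.17
ee_pos: [0.5053, 0.0277, 0.1245]
tcp_rot: [180.0, 0.2, 163.1]
wrist_force: [0.1, 0.5, -1.7]
opening: 0.043
time: 50.25
ee_pos: [0.5056, 0.0275, 0.1241]
tcp_rot: [180.0, 0.3, 163.1]
wrist_force: [-0.8, -1.6, 5.7]
opening: 0.0428
time: 50.33
ee_pos: [0.5058, 0.0275, 0.1242]
tcp_rot: [180.0, 0.3, 163.1]
wrist_force: [0.4, 0.5, -1.4]
opening: 0.0429
```

Contact at target. Release to 85 %, rise, go for yellow.

```bash
python3 -m pendant '[[[0,0,0,0,0,0,56],[0,0,0,0,0,0,65],[0,0,0,0,0,0,75],[0,0,0,0,0,0,80],[0,0,0,0,0,0,80]]]' >/dev/null
python3 -m pendant '[[[0,0,-0.8,0,0,0,80],[0,0,-2,0,0,0,80],[0,0,-2.5,0,0,0,80],[0,0,-2.5,0,0,0,80],[0,0,-1.5,0,0,0,90]]]' >/dev/null
python3 -c "
from h import *
todo(.4084,-.3325,.225,163.2)"
```

```text
t 51.17 tcp [0.5032 0.0275 0.2191] rpy [-1.799e+02 -1.000e-01  1.631e+02] F [1.2 0.3 1.8] op 0.0764 | todo cm [ -1.37 -37.2   -0.56] rad [-0.001 -0.001 -0.001]
```

```bash
python3 -m pendant '[[[0,-2,0,0,0,0,90],[-0.1,-3,-0.1,0,0,0,90],[-0.1,-3,-0.1,0,0,0,90],[-0.1,-3,0,0,0,0,90],[-0.1,-3,0,0,0,0,90]]]' >/dev/null
python3 -m pendant '[[[-0.1,-3,0,0,0,0,90],[-0.1,-3,0,0,0,0,90],[-0.1,-3,0,0,0,0,90],[-0.1,-3,0,0,0,0,90],[-0.1,-3,0,0,0,0,90]]]' >/dev/null
python3 -m pendant '[[[-0.1,-3,0,0,0,0,90],[-0.1,-2.3,0,0,0,0,90],[0,-1.3,0,0,0,0,90],[0,-0.5,0,0,0,0,90],[0,0,0,0,0,0,90]]]' >/dev/null
python3 -c "
from h import *
todo(.4084,-.3325,.1248,163.2)"
```

```text
t 52.42 tcp [ 0.4064 -0.3369  0.236 ] rpy [180.    0.9 163.3] F [ 0.5 -0.1  0.1] op 0.0768 | todo cm [ 0.1   0.47 11.12] rad [0.001 0.015 0.003]
```

```bash
python3 -m pendant '[[[0.1,0.3,0.5,0,0.014,0,90],[0,0,2,0,0,0,90],[0,0,2.2,0,0,0,90],[0,0,2,0,0,0,90],[0,0,1.5,0,0,0,90]]]' >/dev/null
python3 -m pendant '[[[0,0,0.7,0,0,0,90],[0,0,0,0,0,0,90],[0,0,0,0,0,0,90]]]' >/dev/null
python3 -c "
from h import *
todo(.4084,-.3325,.1248,163.2)"
```

```text
t 53.08 tcp [ 0.4094 -0.3256  0.1447] rpy [ 1.799e+02 -1.000e-01  1.638e+02] F [-0.7  0.3 -0.2] op 0.0769 | todo cm [-0.1  -0.69  1.99] rad [ 0.001 -0.001  0.01 ]
```

```bash
python3 -m pendant '[[[-0.1,-0.5,0,0,0,0.01,90],[0,-0.1,0.5,0,0,0,90],[0,0,0.8,0,0,0,90],[0,0,0.3,0,0,0,90],[0,0,0,0,0,0,90]]]' >/dev/null
python3 -c "
from h import *
todo(.4084,-.3325,.1248,163.2)"
```

```text
t 53.5 tcp [ 0.4103 -0.3325  0.1308] rpy [-179.9    0.2  163.2] F [-0.1  1.  -0.6] op 0.0769 | todo cm [ 0.19 -0.06  0.6 ] rad [-0.001  0.003 -0.   ]
```

```bash
python3 -m pendant '[[[0.2,0,0.4,0,0.003,0,90],[0,0,0.2,0,0,0,90],[0,0,0,0,0,0,90]]]' >/dev/null
python3 -m pendant '[[[0,0,0,0,0,0,45],[0,0,0,0,0,0,30],[0,0,0,0,0,0,30],[0,0,0,0,0,0,30],[0,0,0,0,0,0,30]]]' 40 >/dev/null
python3 -m pendant '[[[0,0,0,0,0,0,30],[0,0,0,0,0,0,30],[0,0,0,0,0,0,30],[0,0,0,0,0,0,30]]]'
python3 -m pendant '[[[0,0,-0.6,0,0,0,30],[0,0,-1.5,0,0,0,30],[0,0,-2.2,0,0,0,30],[0,0,-2.2,0,0,0,30],[0,0,-1.5,0,0,0,30]]]' >/dev/null
python3 -m pendant '[[[0,0,-1.0,0,0,0,30],[0,0,-0.5,0,0,0,30]]]'
python3 -c "
from h import *
todo(.533,-.0429,.225,163.2)"
```

```text
time: 54.5
ee_pos: [0.4081, -0.332, 0.1245]
tcp_rot: [-179.9, -0.0, 163.1]
wrist_force: [-0.4, 0.5, 0.5]
opening: 0.0425
time: 55.08
ee_pos: [0.4069, -0.331, 0.2234]
tcp_rot: [180.0, -0.2, 163.1]
wrist_force: [0.6, 0.0, -1.5]
opening: 0.0426
t 55.08 tcp [ 0.4069 -0.331   0.2234] rpy [180.   -0.2 163.1] F [ 0.6  0.  -1.5] op 0.0426 | todo cm [-3.72 31.22 -0.15] rad [ 0.001 -0.004 -0.001]
```

```bash
python3 -m pendant '[[[-0.2,1.3,0,0,0,0,30],[-0.3,2.5,0,0,0,0,30],[-0.3,2.5,0,0,0,0,30],[-0.3,2.5,0,0,0,0,30],[-0.3,2.5,0,0,0,0,30]]]' >/dev/null
python3 -m pendant '[[[-0.3,2.5,0,0,0,0,30],[-0.3,2.5,0,0,0,0,30],[-0.3,2.5,0,0,0,0,30],[-0.3,2.5,0,0,0,0,30],[-0.3,2.5,0,0,0,0,30]]]' >/dev/null
python3 -m pendant '[[[-0.3,2.4,0,0,0,0,30],[-0.2,1.9,0,0,0,0,30],[-0.1,1.2,0,0,0,0,30],[0,0.4,0,0,0,0,30],[0,0,0,0,0,0,30]]]' >/dev/null
python3 -m pendant '[[[0,0,0,0,0,0,30]]]' >/dev/null
python3 -c "
from h import *
im=bot.camera('side');a=im[90:290,200:420];cv2.imwrite('pics/s5.png',cv2.resize(a[:,:,::-1],None,fx=3,fy=3))
todo(.5327,-.0424,.1235,163.2)"
```

```text
t 56.47 tcp [ 0.5296 -0.0349  0.2163] rpy [179.9  -0.8 163.1] F [-0.   0.8 -1.2] op 0.0429 | todo cm [-0.65 -0.63  9.27] rad [ 0.001 -0.014 -0.001]
```

View pics/s5.png

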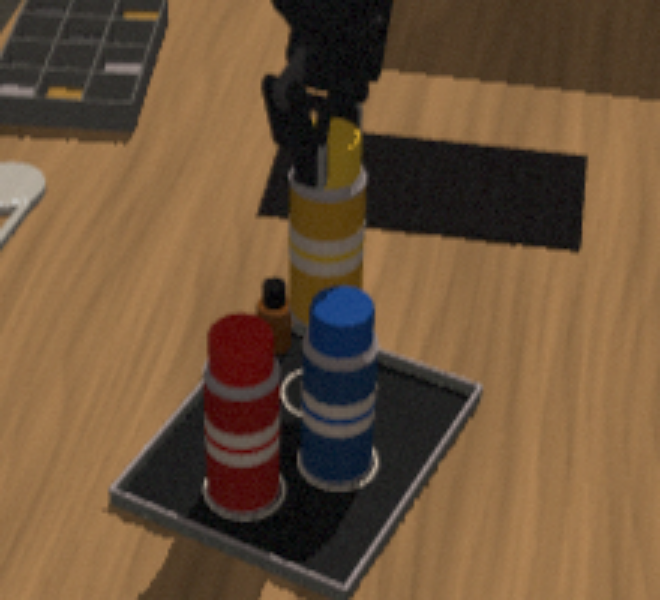

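Viewed 7: red at (243,420) and blue at (340,390) stand upright on their rings. Yellow hangs straight above its own ring, and the bottle hasn't moved. Lower it.

```bash
python3 -m pendant '[[[-0.4,-0.4,0,0,-0.013,0,30],[-0.1,-0.1,0.4,0,0,0,30],[0,0,1.5,0,0,0,30],[0,0,1.7,0,0,0,30],[0,0,1.5,0,0,0,30]]]' >/dev/null
python3 -m pendant '[[[0,0,0.6,0,0,0,30],[0,0,0,0,0,0,30]]]' >/dev/null
python3 -c "
from h import *
todo(.5327,-.0424,.1235,163.2)"
```

```text
t 57.05 tcp [ 0.5326 -0.0476  0.1574] rpy [180.    0.2 162.7] F [ 0.  -0.1 -1.5] op 0.0429 | todo cm [0.16 0.5  3.39] rad [ 0.001  0.004 -0.009]
```

```bash
python3 -m pendant '[[[0.1,0.4,0.3,0,0.003,-0.008,30],[0,0.1,0.8,0,0,0,30],[0,0,0.9,0,0,0,30],[0,0,0.5,0,0,0,30],[0,0,0,0,0,0,30]]]' >/dev/null
python3 -c "
from h import *
todo(.5327,-.0424,.1235,163.2)"
```

```text
t 57.47 tcp [ 0.5339 -0.0431  0.1321] rpy [179.9   0.2 163.1] F [-0.  -0.2 -2.3] op 0.0429 | todo cm [0.14 0.03 0.86] rad [ 0.001  0.004 -0.002]
```

```bash
python3 -m pendant '[[[0.1,0.05,0.3,0,0.003,0,30],[0,0,0.3,0,0,0,30],[0,0,0.1,0,0,0,30],[0,0,0,0,0,0,30]]]'
python3 -m pendant '[[[0,0,0.1,0,0,0,30]]]'
```

```text
time: 57.8
ee_pos: [0.5332, -0.0421, 0.1246]
tcp_rot: [179.9, 0.0, 163.1]
wrist_force: [-0.1, 1.0, -0.9]
opening: 0.0431
time: 57.88
ee_pos: [0.5333, -0.0421, 0.1238]
tcp_rot: [179.9, 0.1, 163.1]
wrist_force: [0.1, 1.1, -1.8]
opening: 0.0432
```

```bash
python3 -m pendant '[[[0,0,0.1,0,0,0,30]]]'
python3 -m pendant '[[[0,0,0.05,0,0,0,30]]]'
```

```text
time: 57.97
ee_pos: [0.5336, -0.0421, 0.1234]
tcp_rot: [179.9, 0.1, 163.1]
wrist_force: [-0.3, 0.6, 6.9]
opening: 0.0426
time: 58.05
ee_pos: [0.5338, -0.0422, 0.1235]
tcp_rot: [179.9, 0.2, 163.1]
wrist_force: [-0.9, -0.2, 2.3]
opening: 0.0429
```

Contact. Release, rise clear, back away, and check everything.

```bash
python3 -m pendant '[[[0,0,0,0,0,0,56],[0,0,0,0,0,0,65],[0,0,0,0,0,0,75],[0,0,0,0,0,0,80],[0,0,0,0,0,0,80]]]' >/dev/null
python3 -m pendant '[[[0,0,-0.8,0,0,0,80],[0,0,-2,0,0,0,80],[0,0,-2.5,0,0,0,80],[0,0,-2.5,0,0,0,80],[0,0,-2.5,0,0,0,80]]]' >/dev/null
python3 -m pendant '[[[1,-2,-1,0,0,0,80],[1,-3,0,0,0,0,80],[1,-3,0,0,0,0,80],[1,-3,0,0,0,0,80],[1,-3,0,0,0,0,80]]]' >/dev/null
python3 -m pendant '[[[1,-3,0,0,0,0,80],[1,-3,0,0,0,0,80],[0.5,-1.5,0,0,0,0,80],[0,0,0,0,0,0,80],[0,0,0,0,0,0,80]]]'
python3 - <<'E'
from h import *
t=bot.camera("top");s=bot.camera("side")
for k,a,b in(("red",0,8),("blue",100,125),("yellow",20,34)):
    st,c,m=hue("top",t,a,b,(225,190,330,260)); print(k,st,ray("top",c,.15).round(4))
st,c,m=hue("top",t,40,85,(110,180,190,300),60,20);print("tin",st,ray("top",c,.044).round(4))
for k in("oil_bottle","gear","brush"):
    for n in("top","side"): print(k,n,[(np.round(d["uv"],1).tolist(),round(d["confidence"],2)) for d in bot.mark_of(n,k)[:2]])
cv2.imwrite("pics/t6.png",cv2.resize(t[150:330,90:470,::-1],None,fx=2.1,fy=2.1))
cv2.imwrite("pics/s6.png",cv2.resize(s[110:420,150:430,::-1],None,fx=1.9,fy=1.9))
E
```

```text
time: 59.72
ee_pos: [0.3932, -0.2329, 0.2501]
tcp_rot: [180.0, 0.6, 163.3]
wrist_force: [0.5, -0.7, 0.2]
opening: 0.0684
red [239 202  20  20 316] [0.5658 0.0692 0.15  ]
blue [259 229  19  19 286] [0.5057 0.027  0.15  ]
yellow [289 216  20  19 303] [ 0.5339 -0.0416  0.15  ]
tin [135 252  26  24 499] [0.45   0.3157 0.044 ]
oil_bottle top [([316.2, 209.5], 0.52)]
oil_bottle side [([244.1, 333.0], 0.18)]
gear top [([137.4, 209.0], 0.54)]
gear side [([233.2, 367.7], 0.75)]
brush top [([163.8, 206.3], 0.8)]
brush side [([245.7, 333.9], 0.81), ([313.0, 241.9], 0.61)]
```

View pics/t6.png

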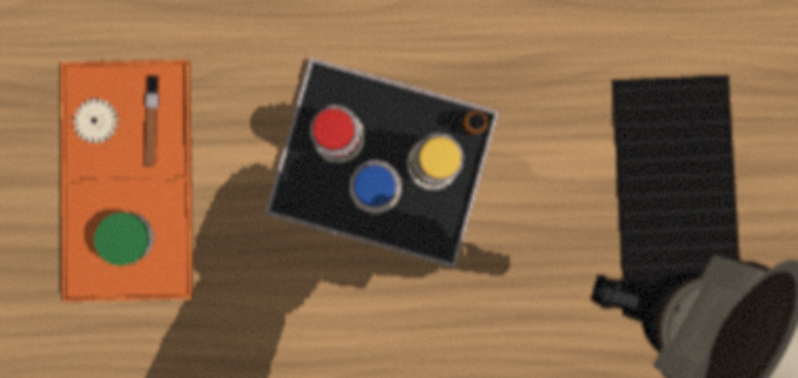

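View pics/s6.png

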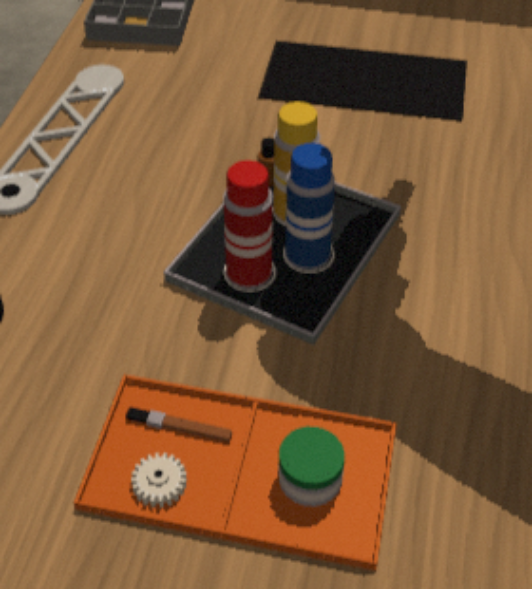

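Viewed 8 and 9: the cans are upright on their rings at (335,130), (375,185) and (438,158) in the top crop. The tin stands in the near half, and the gear, brush and bottle are at their original pixels. The can offsets from the start are 1.4, 1.3 and 2.8 mm, all within the rings' 4 mm margin, so I'm handing in.

```bash
python3 -c "
from workcell import bot
print(bot.job_done())"
```

```text
the job is handed in; nothing more can be done
None
```

The job is done and handed in at about 60 s of the 144 s allowed. I moved the yellow, blue and red cans onto the mat and set the tin in the empty half of the kitting tray. Then I put red, blue and yellow back on the rings they came from.

**Cans:** in the top camera, red is about 1.4 mm, blue 1.3 mm and yellow 2.8 mm from where they started. The rings leave 4 mm of margin around a can. Both views show all three upright.

**Tin:** it stands at (0.450, 0.316), about 3 mm from the centre of its half.

**Other things:** the gear, brush and oil bottle look unmoved in both views. The network did not find the bottle in the last side picture; its one report there was a weak false one (0.18) on the brush. In the top picture its mark for the bottle was 3 px off its first one. I judged the bottle by eye, and it stands at the same pixels as at the start.

**Forces:** setting the first can (yellow) on the mat gave a brief 43 N at the wrist, against a limit of 120 N. The highest reading at any later set-down was 22 N. That first set-down also dragged the yellow can about 3 mm, which may explain its larger offset.

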